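# Swap the stripped plane in the till for the ready one

## Task

One of the three wooden planes in the sloping till has had its wedge and iron taken out for repair. Lift that stripped plane clear of the till's lip and lay it flat, sole down, in the shallow wooden repair tray; then put the ready plane that stands on the bench into the bay it left, sole flat on the bed and toe down at the lip like its neighbours. Set both planes down in your grip rather than dropping them, let go, and leave the other two planes and everything else on the bench where they are.

Things in the scene. Friction and masses are not known exactly. Their poses are not given: they have to be found in the camera images.
- till_bed: Sloping plywood bed (215 long, 320 wide) of the plane till, a wooden stand fixed to the bench, about 160 high at the far end. Origin on the bed's surface, mid-width, at its low end, which faces the robot, at the lip's inner face, 35 above the bench. x runs up the slope (35 degrees from level), y across, z square out of the bed. Three bays side by side, 104 apart, between strips 8 wide, 10 high.
- lip_top (a point): Middle of the top edge of the lip: a dark batten 12 thick along the bed's whole low end, standing 18 proud of the bed (square to it). Axes as the bed's.
- bay0 (a point): Point on the bed's surface in the bay at the till's -y end, 92 mm up the slope from the lip: under the centre of a plane that lies there nearly touching the lip (a plane is 180 long). Axes as the bed's. Clear width between strips 96.
- bay1 (a point): The same point of the middle bay.
- bay2 (a point): The same point of the bay at the till's +y end.
- stripped_mid (a point): Centre (25 above the sole) and near the balance point of the stripped plane: the one with an open, empty throat in its top. Wooden body 180 long, 58 wide, 50 high, 0.35 to 0.55 kg. x from toe to heel, y across, z out of its top. A knob 29 across stands 28 proud on top, 70 from the centre towards the toe. It starts in any one of the bays, sole on the bed, toe down near the lip.
- plane_a_mid (a point): Centre of a working plane in another bay, to be left alone: same body, knob and axes as the stripped plane, but with a pale wooden wedge and a steel iron (44 wide) in the throat, which lean back to the heel and stand 28 proud of the body's top.
- plane_b_mid (a point): Centre of the other working plane in the till, to be left alone: the same as plane_a.
- ready_mid (a point): Centre of the ready plane, which stands sole down on the open bench, toe roughly towards the robot: same body, knob and axes as the stripped plane, half-way up its body (25 above the sole), with wedge and iron in place (their top 78 above the sole, 55 from the centre towards the heel); 0.46 to 0.73 kg.
- ready_toe (a point): Middle of the ready plane's toe end (the end by the knob), 25 above the sole and 90 from its centre.
- stripped: The stripped plane's  origin on the sole, midway along it; axes as for stripped_mid.
- ready: The ready plane's  origin on the sole, midway along it; axes as for ready_mid.
- tray: Open dark wooden repair tray fixed to the bench, 250 long (its x), 150 wide (its y), walls 28 high and 8 thick; the origin is the centre of its underside.
- tray_in (a point): Centre of the tray's inner floor, 8 above the bench (inside 234 by 134).
- sprayer_mid (a point): Spray bottle with a clear flask 84 across and a white trigger head, 203 high; bystander. Point on its axis 70 up.
- mallet_mid (a point): Joiner's mallet lying on the bench, head 125 by 70 by 80, handle about 205 long; bystander. Centre of the head.
- block_mid (a point): Cork sanding block 112 by 62 by 38 lying on the bench between the robot and the till; bystander. Its centre.
Things that resemble listed ones, but are neither listed nor needed, are in the scene too. What is shaped like the ready but pink is not meant.

How it is judged:
On the way, in this order (a step that is already met when the one before it is completed fails the run):
1. the stripped plane is lifted out of its bay, clear of the lip, in the gripper (z of stripped_mid in the frame of till_bed above 0.055 m and contact force between the fingers and stripped above 0.5 N), for 0.1 s.
2. the stripped plane, still in the gripper, is lowered level onto the tray's floor (within 15 mm of it and 12 degrees of level) (x of stripped_mid in the frame of tray between -0.05 and 0.05 m and y of stripped_mid in the frame of tray between -0.06 and 0.06 m and z of stripped_mid in the frame of tray between 0.015 and 0.048 m and angle between stripped's own z axis and vertical below 0.21 rad and contact force between the fingers and stripped above 0.5 N), for 0.05 s.
3. the ready plane, still in the gripper, is lowered onto the bed of the vacated bay (within 15 mm of it and 12 degrees of the bed's slope), toe down (((y of ready_mid in the frame of till_bed between -0.124 and -0.084 m and x of ready_mid in the frame of till_bed between 0.085 and 0.117 m and z of ready_mid in the frame of till_bed between 0.018 and 0.04 m and x of ready_toe in the frame of till_bed below 0.035 m) or (y of ready_mid in the frame of till_bed between -0.02 and 0.02 m and x of ready_mid in the frame of till_bed between 0.085 and 0.117 m and z of ready_mid in the frame of till_bed between 0.018 and 0.04 m and x of ready_toe in the frame of till_bed below 0.035 m) or (y of ready_mid in the frame of till_bed between 0.084 and 0.124 m and x of ready_mid in the frame of till_bed between 0.085 and 0.117 m and z of ready_mid in the frame of till_bed between 0.018 and 0.04 m and x of ready_toe in the frame of till_bed below 0.035 m)) and angle between the z axis of ready and the z axis of till_bed, either way round below 0.21 rad and angle between the x axis of ready and the x axis of till_bed, either way round below 0.2 rad and contact force between the fingers and ready above 0.5 N), for 0.05 s.
At the end, for the whole second after the job is handed in: Stripped plane flat in the tray, sole down (within 6 degrees); ready plane in the vacated bay, sole flat on the bed (6 degrees), within 20 mm of the bay's middle and 11 degrees of its line, toe down within 27 mm of the lip; other two planes within 20 mm of their start; all released, at rest (x of stripped_mid in the frame of tray between -0.05 and 0.05 m and y of stripped_mid in the frame of tray between -0.06 and 0.06 m and z of stripped_mid in the frame of tray between 0.015 and 0.042 m and angle between stripped's own z axis and vertical below 0.1 rad and ((y of ready_mid in the frame of till_bed between -0.124 and -0.084 m and x of ready_mid in the frame of till_bed between 0.085 and 0.117 m and z of ready_mid in the frame of till_bed between 0.018 and 0.033 m and x of ready_toe in the frame of till_bed below 0.035 m) or (y of ready_mid in the frame of till_bed between -0.02 and 0.02 m and x of ready_mid in the frame of till_bed between 0.085 and 0.117 m and z of ready_mid in the frame of till_bed between 0.018 and 0.033 m and x of ready_toe in the frame of till_bed below 0.035 m) or (y of ready_mid in the frame of till_bed between 0.084 and 0.124 m and x of ready_mid in the frame of till_bed between 0.085 and 0.117 m and z of ready_mid in the frame of till_bed between 0.018 and 0.033 m and x of ready_toe in the frame of till_bed below 0.035 m)) and angle between the z axis of ready and the z axis of till_bed, either way round below 0.1 rad and angle between the x axis of ready and the x axis of till_bed, either way round below 0.2 rad and distance of each of plane_a_mid, plane_b_mid from where it was at the start of the episode below 0.02 m and linear speed of each of stripped, ready below 0.02 m/s and angular speed of each of stripped, ready below 0.1 rad/s and contact force between the fingers and ready below 0.1 N and contact force between the fingers and stripped below 0.1 N); the robot touches nothing.
It fails at once if one of the two other planes in the till is shifted by more than 20 mm (distance of any of plane_a_mid, plane_b_mid from where it was at the start of the episode above 0.02 m).
It fails at once if the spray bottle, mallet or sanding block is shifted by more than 30 mm (distance of any of sprayer_mid, mallet_mid, block_mid from where it was at the start of the episode above 0.03 m).
It also fails if it takes over 72 s, if anything falls off the work surface, if the arm or the gripper's body presses on something with over 40 N, if the wrist force passes 120 N, or if a joint passes its speed limit or range.

## Robot

A 6-joint arm with a two-finger parallel gripper is mounted at the origin on the work surface. World frame = base frame: x ahead of the robot, y to its left, z up, the work surface at z = 0. Lengths are in m, angles in rad, forces in N, time in s.
With the tool pointing down it reaches from about 0.35 to 0.95 m from the base axis. Payload 17.4 kg.
Tool frame: the origin (TCP) lies midway between the tips of the shut fingers; the grasp point (between the pads) lies 19 mm behind it (bot.hold_point_z is the distance from the TCP to the grasp point, in m); z points along the fingers, y is the direction in which the jaws open and shut (so a half turn about z gives the same grasp; the last joint's range is limited). The gripper opens to 93 mm and grips with 3 to 60 N. Pads are 15 mm wide; open, the fingers measure 128 mm over their backs; the gripper's body (75 mm by 188 mm) begins 65 mm behind the grasp point.
Start: joints at [1.257, 0.116, 1.442, -0, 1.584, -0.038], TCP at [0.184, 0.649, 0.219] pointing down, gripper open.
Joint ranges: [-2.83, 2.83], [-0.83, 2.19], [0.07, 2.5], [-1.14, 4.28], [0.01, 3], [-2.97, 2.97]. Speed limits (rad/s): [1.89, 1.89, 2.22, 3.14, 3.14, 3.14].

## Interface

Orientations are given as a rotation vector (axis times angle).
In Python, from bench import bot gives the robot as it stands.
- The arm moves only by the shell command python3 -m pendant 'ROWS' [FORCE]. ROWS is JSON, one flat list of numbers, 7 for each row, row after row: the shift along the tool's x, y, z in mm, then the turn, a rotation vector about the tool's x, y, z in rad, then the closure in counts, from 0 (fully open) to 255 (shut). A call has 1 to 8 rows; each row shifts and turns the pose as measured when the row begins, along the tool's axes as they then stand; what a row does not reach is not made up. A row lasts 1/8 s, in which the tool goes at most 62.5 mm and 10.7 degrees, less where a joint would pass 70% of its speed; a pose out of reach is approached as far as the arm can. A call is refused whole if a number of a shift passes 62.5 or a number of a turn 0.188, either way. A call with a gripper value outside its range is refused whole. The fingers move at their own pace and stop on an object; FORCE is the grip in N (left out, the last holds). Time passes only in rows, so rows that do not move let the fingers close. It gives the time, the measured TCP pose, the force and the opening at its end, in the units of the state.
- bot.get_obs(): the state, without advancing time (a new reading comes with each control period).
- bot.grab_frame(name): name is "side" or "top"; returns a dict with "color" (480x640x3 uint8, red, green, blue), "vfov" (degrees; the focal length in pixels is half the picture's height over the tangent of half this angle, whatever the lens; pixels are square), "cx", "cy" (the principal point, pixels), "rvec" (rotation vector, rad) and "tvec" (3), from world to camera coordinates, as OpenCV has them. Camera axes: x right, y down, z forward; pixel columns grow to the right and rows downward; lengths in m; the calibration is good to about 2 mm. A picture is of the moment at which its call begins. There is no depth.
- bot.job_done(): hands the job in, once; it reports no verdict.
The state is a dict: "time": time; "qpos": joint angles; "dq": joint speeds; "joint_torque": joint torques, N m; "eef_pos": TCP position; "tcp_rot": TCP orientation; "wrist_force": force on the tool from outside, world axes, zero at the start; "moment": the same for the moment, N m; "finger_gap": finger opening in m.
Only numpy, scipy, OpenCV 4.12 (cv2) and the standard library are available. Lean on these libraries where they do the work, as an engineer would, in place of code of your own. Each camera call takes 0.05 s, during which the arm holds its last target.

## Working session

There is one attempt and no reset: what is moved stays moved. The work goes in short steps, Python scripts to look and compute and a shell command to move; the robot and the scene stay as the last step left them, time stands still between calls to the robot, and variables do not carry over. Pictures are saved under pics/ and viewed, and the job is handed in when it is done.

```bash
mkdir -p pics; ls
python3 - <<'E'
from bench import bot
import cv2,pickle
o=bot.get_obs();print(o)
for n in("side","top"):
    f=bot.grab_frame(n);pickle.dump(f,open(f"{n}0.pkl","wb"));cv2.imwrite(f"pics/{n}0.png",f["color"][:,:,::-1]);print(n,{k:v for k,v in f.items() if k!="color"})
E
```

```text
pics
{'time': 0.0, 'qpos': array([ 1.25718242e+00,  1.16473105e-01,  1.44229463e+00, -4.83199629e-06,
        1.58400631e+00, -3.77874193e-02]), 'dq': array([ 0.00138841,  0.00092598,  0.00031172,  0.00041595, -0.00094207,
       -0.00039557]), 'joint_torque': array([-2.63740796e-03, -7.21285915e+01, -6.22608662e+01,  7.77113624e-02,
        2.39724299e-02, -1.83917346e-04]), 'eef_pos': array([0.18376516, 0.649276  , 0.21789563]), 'tcp_rot': array([-4.31867368e-01, -3.11156296e+00,  1.82837725e-03]), 'wrist_force': array([-1.01910731, -0.39222879, -0.43910121]), 'moment': array([ 0.01088854,  0.03309575, -0.04024424]), 'finger_gap': 0.09300230072032753}
side {'vfov': 52.36052831849095, 'cx': 317.84277323997685, 'cy': 235.04654859133544, 'rvec': array([ 2.14872259, -0.79119823,  0.34458256]), 'tvec': array([-0.33259015,  0.26568554,  0.92550752])}
top {'vfov': 46.43684447210594, 'cx': 318.5914168572755, 'cy': 241.46045494062398, 'rvec': array([ 2.18567857, -2.16598575,  0.09637001]), 'tvec': array([0.00285178, 0.47257038, 1.21004678])}
```

View pics/side0.png

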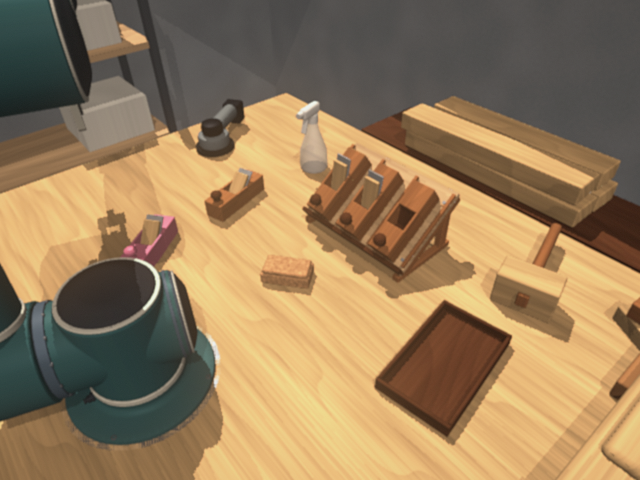

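View pics/top0.png

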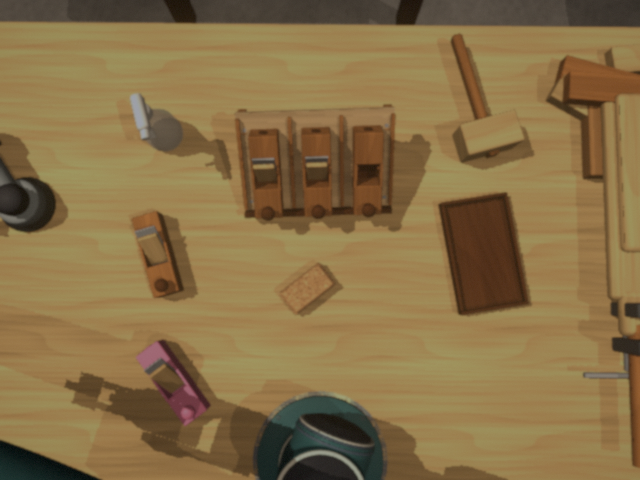

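The side and top views show the till's three planes at top pixels (265,172), (317,172) and (368,172). Only the one at (368,172), the -y bay, has an empty throat. The brown plane at (157,253) is the ready one, and the pink look-alike is at (172,382). The tray is at (484,253). I'll check this in a close crop.

```bash
cat > h.py <<'E'
import numpy as np,cv2,pickle
from scipy.spatial.transform import Rotation as R
def cam(f):
    F=240/np.tan(np.radians(f["vfov"])/2);K=np.array([[F,0,f["cx"]],[0,F,f["cy"]],[0,0,1]])
    Rm=cv2.Rodrigues(np.array(f["rvec"]))[0];t=np.array(f["tvec"]);return K,Rm,t
def ray(f,u,v):
    K,Rm,t=cam(f);d=Rm.T@np.linalg.inv(K)@np.array([u,v,1.]);return -Rm.T@t,d/np.linalg.norm(d)
def onz(f,u,v,z):
    c,d=ray(f,u,v);return c+d*(z-c[2])/d[2]
def tri(f1,p1,f2,p2):
    a,d=ray(f1,*p1);b,e=ray(f2,*p2);s=np.linalg.lstsq(np.c_[d,-e],b-a,rcond=None)[0]
    P=a+s[0]*d;Q=b+s[1]*e;return (P+Q)/2,np.linalg.norm(P-Q)
def proj(f,P):
    K,Rm,t=cam(f);q=K@(Rm@np.asarray(P,float)+t);return q[:2]/q[2]
E
python3 - <<'E'
import pickle,cv2
t=pickle.load(open("top0.pkl","rb"))["color"][:,:,::-1];s=pickle.load(open("side0.pkl","rb"))["color"][:,:,::-1]
r=lambda im,a,b,c,d,k:cv2.resize(im[c:d,a:b],None,fx=k,fy=k,interpolation=cv2.INTER_CUBIC)
cv2.imwrite("pics/tc.png",r(t,225,405,95,225,4.4))
cv2.imwrite("pics/sc.png",r(s,295,475,140,285,4))
cv2.imwrite("pics/rt.png",cv2.hconcat([r(t,115,195,195,310,5),r(t,430,540,185,325,4)[:560],][:1]))
cv2.imwrite("pics/rs.png",r(s,195,275,160,225,6))
E
```

```text
(no output)
```

View pics/tc.png

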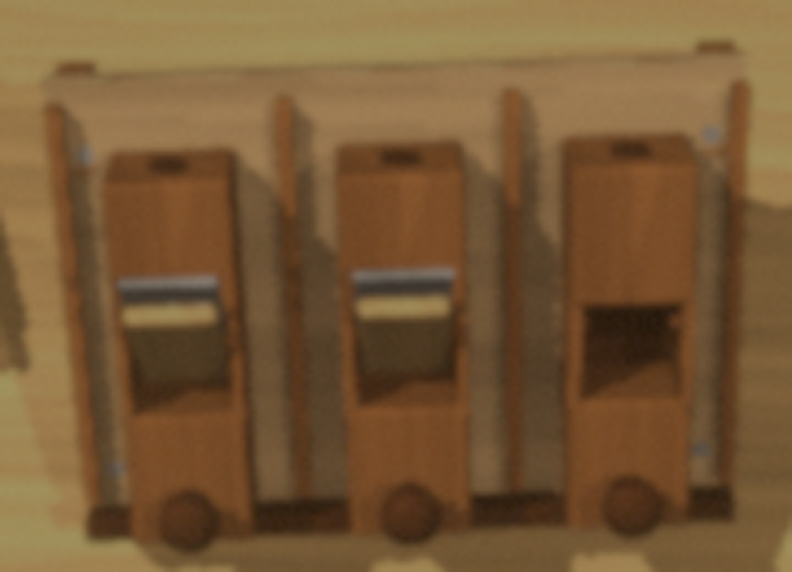

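View pics/sc.png

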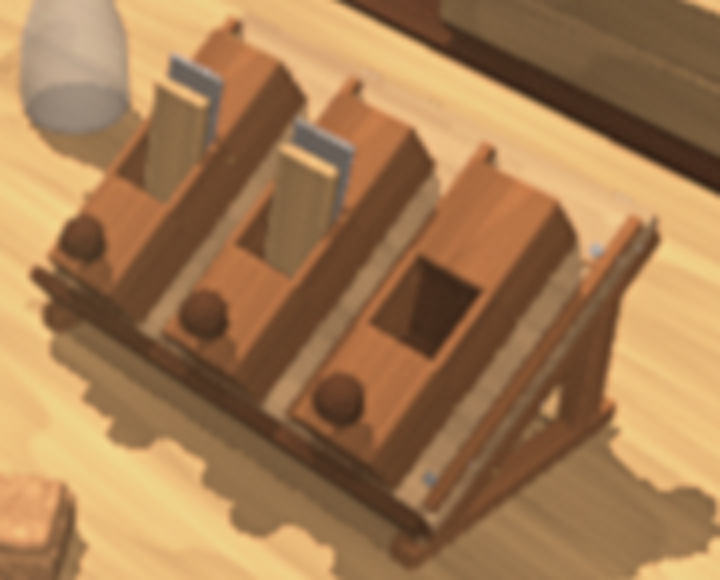

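View pics/rt.png

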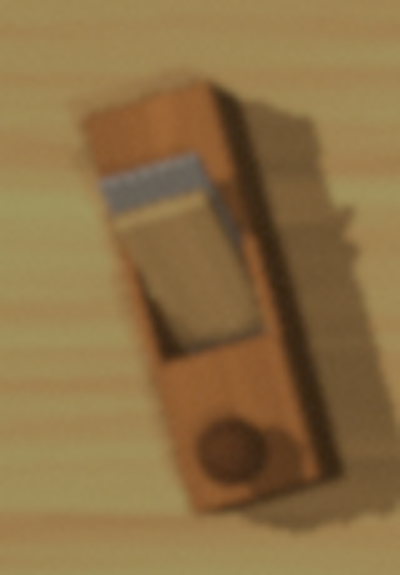

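View pics/rs.png

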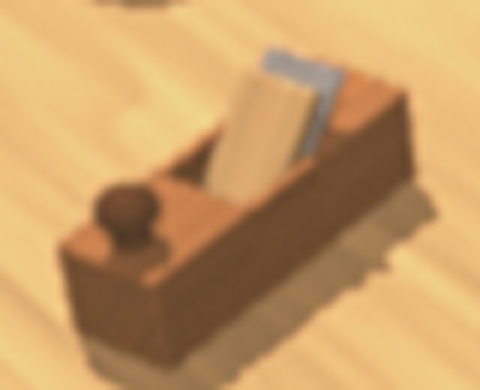

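The crop confirms it: the till's third plane (-y bay) has the empty throat, and the other two have irons. The brown plane at (157,253) is the ready one. Next I measure corners by triangulation.

Run:
```python
from h import *
T=pickle.load(open("top0.pkl","rb"));S=pickle.load(open("side0.pkl","rb"))
tc=lambda x,y:((x+.5)/4.4-.5+225,(y+.5)/4.4-.5+95)
sc=lambda x,y:((x+.5)/4-.5+295,(y+.5)/4-.5+140)
rt=lambda x,y:((x+.5)/5-.5+115,(y+.5)/5-.5+195)
rs=lambda x,y:((x+.5)/6-.5+195,(y+.5)/6-.5+160)
np.set_printoptions(precision=4,suppress=True)
for n,a,b in [("S heel R",tc(695,158),sc(560,207)),("S heel L",tc(567,162),sc(490,165)),("S knob",tc(632,505),sc(338,398)),("Knob1",tc(410,512),sc(204,314)),("Knob2",tc(189,520),sc(82,240)),
 ("P1 heelR",tc(460,168),sc(415,130)),("P1 heelL",tc(340,172),sc(348,92)),("P2 heelR",tc(233,178),sc(284,64)),
 ("lip R end",tc(733,519),sc(425,530)),("lip L end",tc(88,536),sc(35,272)),("strip R top",tc(740,83),sc(637,222)),
 ("rdy heelR",rt(210,82),rs(408,92)),("rdy toeL",rt(195,512),rs(62,247)),("rdy toeR",rt(318,482),rs(150,285)),("rdy knob",rt(232,448),rs(127,210))]:
    P,e=tri(T,a,S,b);print(n,P,"res %.4f"%e)
for n,a in[("hL",(88,112)),("hR",(210,82)),("tL",(195,512)),("tR",(318,482))]: print(n,onz(T,*rt(*a),.05))
```

```text
S heel R [ 0.6781 -0.1158  0.1711] res 0.0028
S heel L [ 0.6785 -0.0608  0.1705] res 0.0036
S knob [ 0.5322 -0.0944  0.101 ] res 0.0018
Knob1 [0.5283 0.0097 0.1   ] res 0.0012
Knob2 [0.5237 0.1137 0.0984] res 0.0015
P1 heelR [ 0.6727 -0.0114  0.1733] res 0.0010
P1 heelL [0.6703 0.0415 0.1755] res 0.0005
P2 heelR [0.6663 0.0898 0.1751] res 0.0021
lip R end [ 0.5385 -0.1531  0.0394] res 0.0079
lip L end [0.5246 0.1672 0.0437] res 0.0026
strip R top [ 0.7188 -0.1388  0.154 ] res 0.0013
rdy heelR [0.5331 0.3584 0.047 ] res 0.0004
rdy toeL [0.3484 0.3582 0.0464] res 0.0009
rdy toeR [0.3615 0.3055 0.0487] res 0.0007
rdy knob [0.3744 0.3391 0.064 ] res 0.0019
hL [0.5193 0.4095 0.05  ]
hR [0.5328 0.3574 0.05  ]
tL [0.348  0.3574 0.05  ]
tR [0.3612 0.3054 0.05  ]
```

Run:
```python
import pickle,cv2
t=pickle.load(open("top0.pkl","rb"))["color"][:,:,::-1]
cv2.imwrite("pics/tr.png",cv2.resize(t[185:325,430:540],None,fx=4,fy=4,interpolation=cv2.INTER_CUBIC))
s=pickle.load(open("side0.pkl","rb"))["color"][:,:,::-1]
cv2.imwrite("pics/trs.png",cv2.resize(s[290:440,365:525],None,fx=4,fy=4,interpolation=cv2.INTER_CUBIC))
```

```text
(no output)
```

View pics/tr.png

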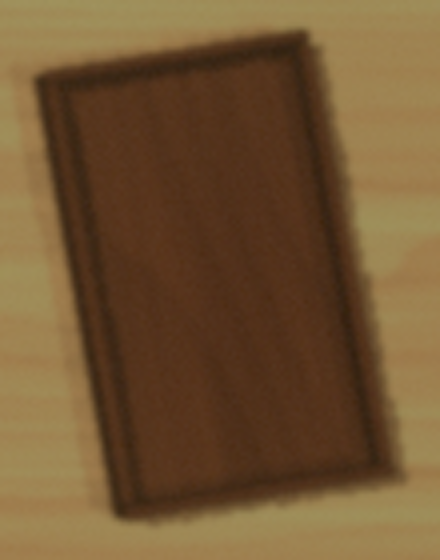

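```bash
cat >> h.py <<'E'
np.set_printoptions(precision=4,suppress=True)
yaw=np.arctan2(.0085,.2081);a=np.radians(35)
u=np.array([np.cos(a)*np.cos(yaw),np.cos(a)*np.sin(yaw),np.sin(a)]);by=np.array([-np.sin(yaw),np.cos(yaw),0]);n=np.cross(u,by)
O=np.array([.5486,.0097-.002,.035]) # bed origin, refined below
RB=np.c_[-u,by,-n]
def Rv(h): # vertical tool, tool x opposite heading h
    x=np.array([-np.cos(h),-np.sin(h),0]);z=np.array([0,0,-1.]);return np.c_[x,np.cross(z,x),z]
def plan(p,Rm,N,frm=None):
    """rows from current (or frm) to p,Rm in N rows"""
    from scipy.spatial.transform import Slerp
    if frm is None:
        from bench import bot
        o=bot.get_obs();p0=np.array(o["eef_pos"]);R0=R.from_rotvec(o["tcp_rot"])
    else: p0,R0=np.array(frm[0]),R.from_matrix(frm[1])
    p=np.array(p);R1=R.from_matrix(Rm);rv=(R0.inv()*R1).as_rotvec()
    for i in range(N):
        Ri=R0*R.from_rotvec(rv*i/N);d=Ri.inv().apply((p-p0)/N)*1000
        print([*[round(v) for v in d],*[float(round(v,3)) for v in rv/N]])
def err(p,Rm):
    from bench import bot
    o=bot.get_obs();p0=np.array(o["eef_pos"]);R0=R.from_rotvec(o["tcp_rot"])
    print("t",round(o["time"],2),"pos",p0,"gap",o["finger_gap"],"F",np.array(o["wrist_force"]))
    print("tool-frame err mm",R0.inv().apply(np.array(p)-p0)*1000,"rv",(R0.inv()*R.from_matrix(Rm)).as_rotvec(),"q",np.array(o["qpos"]))
E
python3 - <<'E'
from h import *
T=pickle.load(open("top0.pkl","rb"));S=pickle.load(open("side0.pkl","rb"))
tr=lambda x,y:((x+.5)/4-.5+430,(y+.5)/4-.5+185)
C=[onz(T,*tr(*p),.028) for p in[(40,78),(305,32),(398,478),(118,515)]]
for c in C:print(c)
print([np.linalg.norm(C[i]-C[(i+1)%4]) for i in range(4)],"centre",np.mean(C,0))
print("heads",np.degrees([np.arctan2(*(C[i]-C[j])[[1,0]]) for i,j in((0,3),(1,2))]))
# lip and strip check
tc=lambda x,y:((x+.5)/4.4-.5+225,(y+.5)/4.4-.5+95)
for k in[(632,505),(410,512),(189,520)]: print("knob bed",np.array([u,by,n])@(onz(T,*tc(*k),.1)-O))
sc=lambda x,y:((x+.5)/4-.5+295,(y+.5)/4-.5+140)
for nme,q in [("strip low ends",None)]:
    for p in[(103,500),(302,492),(513,488),(728,488)]:
        c,d=ray(T,*tc(*p)); s=((O+n*.01-c)@n)/(d@n); print("strip low(lip inner top?)",np.array([u,by,n])@(c+d*s-O))
    for p in[(283,95),(511,90),(740,83),(55,105)]:
        c,d=ray(T,*tc(*p)); s=((O+n*.01-c)@n)/(d@n); print("strip hi",np.array([u,by,n])@(c+d*s-O))
ce=O+.092*u+.0*by+.025*n-.104*by;print("nominal stripped_mid",ce, "proj",proj(T,ce),proj(S,ce))
E
```

```text
[ 0.5568 -0.2585  0.028 ]
[ 0.5837 -0.4049  0.028 ]
[ 0.3397 -0.4502  0.028 ]
[ 0.3185 -0.2983  0.028 ]
[np.float64(0.14880121838110313), np.float64(0.24817226613597768), np.float64(0.15338582113516405), np.float64(0.24161832355611854)] centre [ 0.4497 -0.353   0.028 ]
heads [ 9.4717 10.5228]
knob bed [ 0.0211 -0.1021  0.0646]
knob bed [0.0211 0.0024 0.0646]
knob bed [0.0207 0.1063 0.0648]
strip low(lip inner top?) [0.0055 0.1531 0.01  ]
strip low(lip inner top?) [0.0064 0.0551 0.01  ]
strip low(lip inner top?) [ 0.005  -0.0489  0.01  ]
strip low(lip inner top?) [ 0.0013 -0.155   0.01  ]
strip hi [0.2062 0.0539 0.01  ]
strip hi [ 0.2053 -0.0491  0.01  ]
strip hi [ 0.2052 -0.1528  0.01  ]
strip hi [0.2049 0.1571 0.01  ]
nominal stripped_mid [ 0.6138 -0.0937  0.1082] proj [367.9972 170.0848] [405.1729 220.9718]
```

```bash
sed -i 's/.0097-.002,.035/.0102,.035/' h.py
cat >> h.py <<'E'
def bed(x,y,z): return O+x*u+y*by+z*n
E
python3 - <<'E'
from h import *
A=np.array([.42,.2,.33]);RA=Rv(yaw)
B=bed(.092,-.1045,.17)
print(A,B);plan(A,RA,14);print();plan(B,RB,12,(A,RA));print("down");print(bed(.092,-.1045,.017))
E
```

```text
[0.42 0.2  0.33] [ 0.5307 -0.0951  0.227 ]
[-25, -26, -8, -0.0, -0.0, -0.023]
[-24, -27, -8, -0.0, -0.0, -0.023]
[-24, -27, -8, -0.0, -0.0, -0.023]
[-23, -28, -8, -0.0, -0.0, -0.023]
[-22, -28, -8, -0.0, -0.0, -0.023]
[-22, -29, -8, -0.0, -0.0, -0.023]
[-21, -29, -8, -0.0, -0.0, -0.023]
[-21, -30, -8, -0.0, -0.0, -0.023]
[-20, -30, -8, -0.0, -0.0, -0.023]
[-19, -31, -8, -0.0, -0.0, -0.023]
[-18, -31, -8, -0.0, -0.0, -0.023]
[-18, -32, -8, -0.0, -0.0, -0.023]
[-17, -32, -8, -0.0, -0.0, -0.023]
[-16, -32, -8, -0.0, -0.0, -0.023]

[-8, -25, 9, 0.0, -0.051, 0.0]
[-8, -25, 9, 0.0, -0.051, 0.0]
[-7, -25, 9, 0.0, -0.051, 0.0]
[-7, -25, 10, 0.0, -0.051, 0.0]
[-6, -25, 10, 0.0, -0.051, 0.0]
[-6, -25, 10, 0.0, -0.051, 0.0]
[-5, -25, 11, 0.0, -0.051, 0.0]
[-5, -25, 11, 0.0, -0.051, 0.0]
[-4, -25, 11, 0.0, -0.051, 0.0]
[-4, -25, 11, 0.0, -0.051, 0.0]
[-3, -25, 11, 0.0, -0.051, 0.0]
[-2, -25, 12, 0.0, -0.051, 0.0]
down
[ 0.6184 -0.0915  0.1017]
```

```bash
python3 -m pendant '[-25,-26,-8,0,0,-0.023,0, -24,-27,-8,0,0,-0.023,0, -24,-27,-8,0,0,-0.023,0, -23,-28,-8,0,0,-0.023,0, -22,-28,-8,0,0,-0.023,0, -22,-29,-8,0,0,-0.023,0, -21,-29,-8,0,0,-0.023,0]' 20
python3 -m pendant '[-21,-30,-8,0,0,-0.023,0, -20,-30,-8,0,0,-0.023,0, -19,-31,-8,0,0,-0.023,0, -18,-31,-8,0,0,-0.023,0, -18,-32,-8,0,0,-0.023,0, -17,-32,-8,0,0,-0.023,0, -16,-32,-8,0,0,-0.023,0]'
python3 - <<'E'
from h import *
B=bed(.092,-.1045,.17);err(B,RB);plan(B,RB,13)
E
```

```text
time: 0.98
eef_pos: [0.3037, 0.4204, 0.2721]
tcp_rot: [-0.167, -3.135, 0.011]
wrist_force: [0.5, 0.9, 0.4]
finger_gap: 0.0931
time: 1.85
eef_pos: [0.4276, 0.1899, 0.3296]
tcp_rot: [0.095, -3.136, 0.012]
wrist_force: [0.4, 1.6, 0.1]
finger_gap: 0.0927
t 1.85 pos [0.4276 0.1899 0.3296] gap 0.09268591570063761 F [0.352  1.5567 0.1049]
tool-frame err mm [ -86.141  -290.0085  104.334 ] rv [-0.0012 -0.6154  0.0215] q [ 0.3672 -0.3401  1.6828 -0.0059  1.8056 -1.2656]
[-7, -22, 8, -0.0, -0.047, 0.002]
[-6, -22, 8, -0.0, -0.047, 0.002]
[-6, -22, 9, -0.0, -0.047, 0.002]
[-6, -22, 9, -0.0, -0.047, 0.002]
[-5, -22, 9, -0.0, -0.047, 0.002]
[-5, -22, 9, -0.0, -0.047, 0.002]
[-4, -22, 10, -0.0, -0.047, 0.002]
[-4, -22, 10, -0.0, -0.047, 0.002]
[-3, -22, 10, -0.0, -0.047, 0.002]
[-3, -22, 10, -0.0, -0.047, 0.002]
[-3, -22, 10, -0.0, -0.047, 0.002]
[-2, -22, 10, -0.0, -0.047, 0.002]
[-2, -22, 10, -0.0, -0.047, 0.002]
```

```bash
python3 -m pendant '[-7,-22,8,0,-0.047,0.002,0, -6,-22,8,0,-0.047,0.002,0, -6,-22,9,0,-0.047,0.002,0, -6,-22,9,0,-0.047,0.002,0, -5,-22,9,0,-0.047,0.002,0, -5,-22,9,0,-0.047,0.002,0, -4,-22,10,0,-0.047,0.002,0]'
python3 -m pendant '[-4,-22,10,0,-0.047,0.002,0, -3,-22,10,0,-0.047,0.002,0, -3,-22,10,0,-0.047,0.002,0, -3,-22,10,0,-0.047,0.002,0, -2,-22,10,0,-0.047,0.002,0, -2,-22,10,0,-0.047,0.002,0,0,0,0,0,0,0,0]'
python3 - <<'E'
from h import *
B=bed(.092,-.1045,.1);err(B,RB)
from bench import bot
for n_ in("top","side"):
    f=bot.grab_frame(n_);pickle.dump(f,open(n_+"1.pkl","wb"));cv2.imwrite(f"pics/{n_}1.png",f["color"][:,:,::-1])
E
```

```text
time: 2.72
eef_pos: [0.4854, 0.0323, 0.2722]
tcp_rot: [-0.065, 2.807, 0.002]
wrist_force: [-0.6, 0.5, -1.0]
finger_gap: 0.093
time: 3.6
eef_pos: [0.532, -0.1036, 0.2222]
tcp_rot: [-0.04, 2.519, 0.012]
wrist_force: [-0.4, 1.1, -0.4]
finger_gap: 0.0932
t 3.6 pos [ 0.532  -0.1036  0.2222] gap 0.09320706223822489 F [-0.4083  1.1342 -0.4276]
tool-frame err mm [-1.1911  8.9721 65.5416] rv [-0.0061  0.0117 -0.007 ] q [-0.3658 -0.5804  2.1074  0.2631  1.0451 -2.0342]
```

View pics/side1.png

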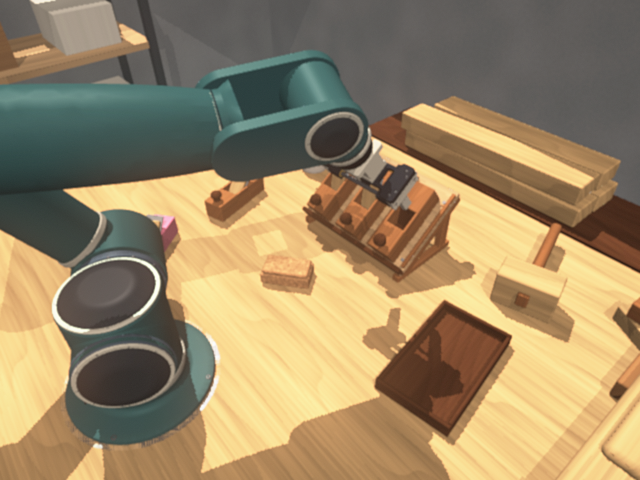

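View pics/top1.png

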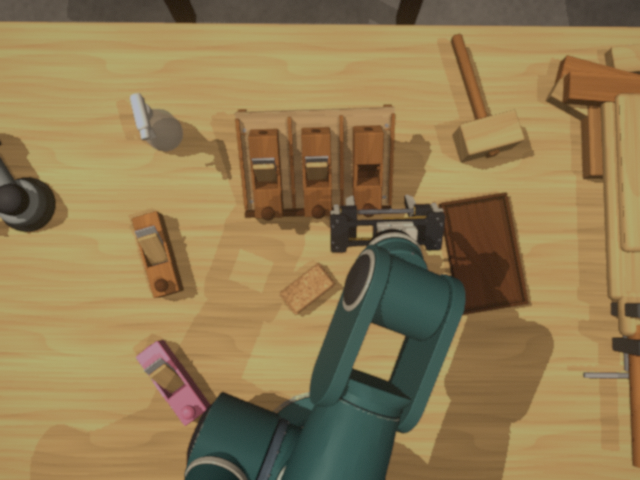

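The side view shows the gripper, tilted square to the bed, over the third (stripped) plane at about (400,190). The top view shows it at (385,220), slightly to the -y side, as measured. I correct that and descend.

```bash
python3 -m pendant '[0,3,16,-0.003,0.006,-0.003,0, -1,3,16,-0.003,0.006,-0.003,0, 0,3,16,0,0,0,0, 0,0,16,0,0,0,0,0,0,0,0,0,0,0]'
python3 - <<'E'
from h import *
B=bed(.092,-.1045,.017);err(B,RB)
E
```

```text
time: 4.32
eef_pos: [0.5727, -0.0885, 0.1679]
tcp_rot: [-0.058, 2.533, 0.019]
wrist_force: [0.2, -0.2, 1.0]
finger_gap: 0.0928
t 4.33 pos [ 0.5727 -0.0885  0.1679] gap 0.09284787756391581 F [ 0.1642 -0.1768  0.9507]
tool-frame err mm [ 0.4815 -5.1339 80.3873] rv [ 0.0031 -0.0024  0.0039] q [-0.2987 -0.4502  2.1088  0.2459  0.9175 -2.0084]
```

```bash
python3 -m pendant '[0,-4,10,0,0,0,0,0,0,0,0,0,0,0]'
python3 - <<'E'
from h import *
B=bed(.092,-.1045,.017);err(B,RB)
E
```

```text
time: 4.58
eef_pos: [0.579, -0.0927, 0.1595]
tcp_rot: [-0.058, 2.532, 0.018]
wrist_force: [0.1, -0.4, -0.2]
finger_gap: 0.093
t 4.58 pos [ 0.579  -0.0927  0.1595] gap 0.09304735920238734 F [ 0.0687 -0.3678 -0.1868]
tool-frame err mm [ 0.7088 -0.6927 69.9122] rv [ 0.003  -0.0021  0.0039] q [-0.3037 -0.4258  2.1062  0.2533  0.8973 -2.0213]
```

```bash
python3 -m pendant '[0,0,12,0,0,0,0,0,0,12,0,0,0,0,0,0,0,0,0,0,0]'
python3 - <<'E'
from h import *
B=bed(.092,-.1045,.017);err(B,RB)
from bench import bot
f=bot.grab_frame("top");g=bot.grab_frame("side")
a=cv2.resize(f["color"][90:240,230:450,::-1],None,fx=3.5,fy=3.5);cv2.imwrite("pics/top2.png",a)
a=cv2.resize(g["color"][120:280,290:480,::-1],None,fx=3.7,fy=3.7);cv2.imwrite("pics/side2.png",a)
E
```

```text
time: 4.95
eef_pos: [0.5937, -0.0924, 0.1388]
tcp_rot: [-0.057, 2.532, 0.018]
wrist_force: [-0.1, 0.5, 0.3]
finger_gap: 0.0933
t 4.95 pos [ 0.5937 -0.0924  0.1388] gap 0.09331098069245719 F [-0.0826  0.5157  0.3156]
tool-frame err mm [ 0.979  -0.2664 44.6235] rv [ 0.0024 -0.0014  0.0034] q [-0.2927 -0.3734  2.1037  0.2562  0.8454 -2.0232]
```

View pics/top2.png

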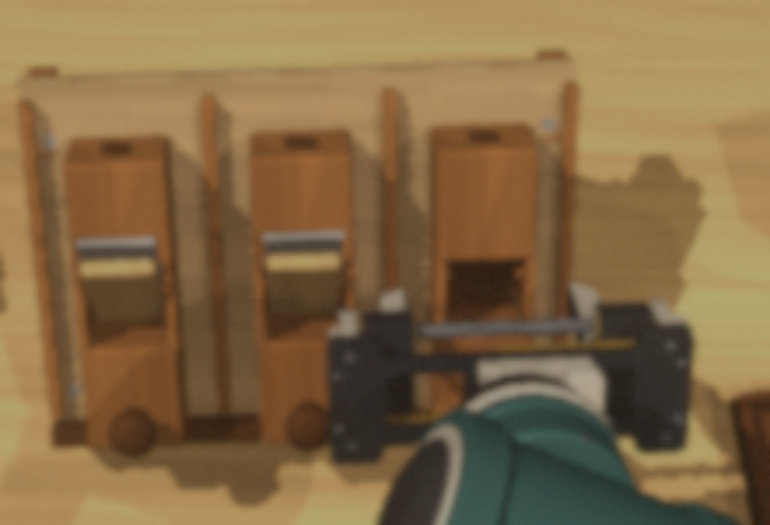

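View pics/side2.png

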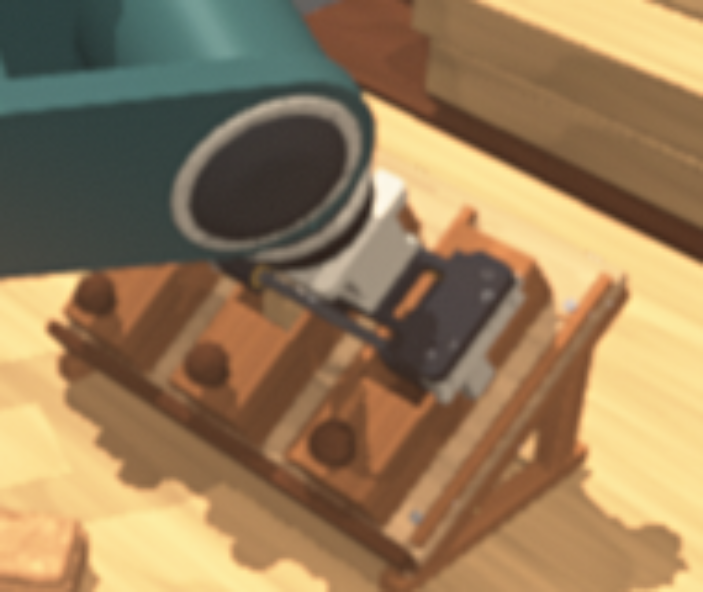

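The crop shows the finger tips at x of about 393 and 583, straddling the plane (centre about 485). The neighbour is clear. I continue down.

```bash
python3 -m pendant '[0,0,11,0,0,0.001,0,0,0,11,0,0,0.001,0,0,0,11,0,0,0.001,0,0,0,10,0,0,0,0,0,0,0,0,0,0,0]'
python3 - <<'E'
from h import *
B=bed(.092,-.1045,.017);err(B,RB)
E
```

```text
time: 5.68
eef_pos: [0.62, -0.0913, 0.1021]
tcp_rot: [-0.053, 2.531, 0.019]
wrist_force: [0.1, -0.7, 0.7]
finger_gap: 0.0927
t 5.67 pos [ 0.62   -0.0913  0.1021] gap 0.09265995998606896 F [ 0.1379 -0.6535  0.7097]
tool-frame err mm [ 1.5404 -0.2068 -0.6405] rv [ 0.0021 -0.0004  0.0005] q [-0.2737 -0.2747  2.092   0.2645  0.7555 -2.0265]
```

Now I close the gripper.

```bash
python3 -m pendant '[0,0,0,0,0,0,80,0,0,0,0,0,0,110,0,0,0,0,0,0,130,0,0,0,0,0,0,140,0,0,0,0,0,0,140]' 25
python3 - <<'E'
from h import *
B=bed(.092,-.1045,.017);err(B,RB)
E
```

```text
time: 6.3
eef_pos: [0.62, -0.0914, 0.1029]
tcp_rot: [-0.053, 2.53, 0.018]
wrist_force: [-0.4, -0.1, -2.5]
finger_gap: 0.058
t 6.3 pos [ 0.62   -0.0914  0.1029] gap 0.05799761971005654 F [-0.4402 -0.0886 -2.4775]
tool-frame err mm [ 1.9886 -0.0943  0.1152] rv [0.0017 0.0004 0.0006] q [-0.2739 -0.2761  2.0918  0.2643  0.7561 -2.0265]
```

Gap is 58 mm, which matches the body width, and the TCP barely moved. I lift square to the bed.

```bash
python3 -m pendant '[0,0,-5,0,0,0,140,0,0,-10,0,0,0,140,0,0,-15,0,0,0,140,0,0,-20,0,0,0,140,0,0,-20,0,0,0,140,0,0,-20,0,0,0,140,0,0,-20,0,0,0,140,0,0,0,0,0,0,140]' 35
python3 - <<'E'
from h import *
err(bed(.092,-.1045,.017),RB)
H=np.radians(10.0);Tc=np.array([.4497,-.353])
RT=Rv(H)
A=np.array([.43,-.20,.30]);plan(A,RT,14)
from bench import bot
g=bot.grab_frame("side");cv2.imwrite("pics/side3.png",g["color"][:,:,::-1])
E
```

```text
time: 7.3
eef_pos: [0.5517, -0.0942, 0.2002]
tcp_rot: [-0.054, 2.529, 0.017]
wrist_force: [0.5, -0.0, -4.1]
finger_gap: 0.058
t 7.3 pos [ 0.5517 -0.0942  0.2002] gap 0.057995478392386314 F [ 0.475  -0.042  -4.1052]
tool-frame err mm [  1.9415  -0.1522 118.9818] rv [0.0006 0.0016 0.0014] q [-0.3274 -0.5208  2.1035  0.2503  0.9934 -2.0167]
[3, -7, -11, -0.003, 0.044, -0.009]
[4, -7, -11, -0.003, 0.044, -0.009]
[4, -7, -11, -0.003, 0.044, -0.009]
[5, -7, -11, -0.003, 0.044, -0.009]
[5, -7, -10, -0.003, 0.044, -0.009]
[6, -7, -10, -0.003, 0.044, -0.009]
[6, -7, -10, -0.003, 0.044, -0.009]
[7, -7, -10, -0.003, 0.044, -0.009]
[7, -7, -9, -0.003, 0.044, -0.009]
[8, -6, -9, -0.003, 0.044, -0.009]
[8, -6, -9, -0.003, 0.044, -0.009]
[9, -6, -8, -0.003, 0.044, -0.009]
[9, -6, -8, -0.003, 0.044, -0.009]
[9, -6, -8, -0.003, 0.044, -0.009]
```

View pics/side3.png

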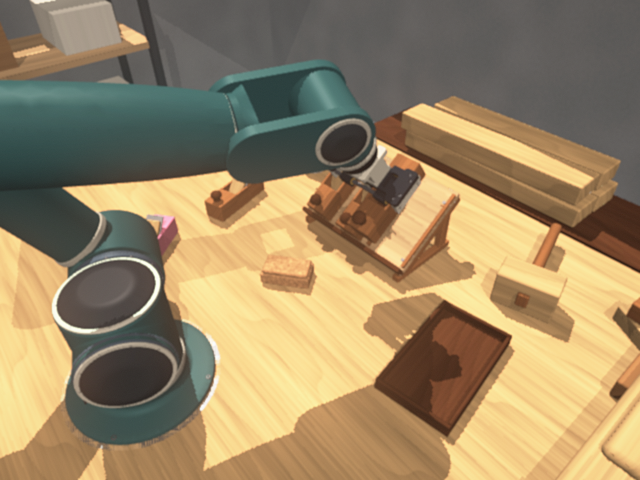

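The side view shows the plane hanging in the gripper at about (390,200), with the third bay empty. Next is the tray.

```bash
python3 -m pendant '[3,-7,-11,-0.003,0.044,-0.009,140,4,-7,-11,-0.003,0.044,-0.009,140,4,-7,-11,-0.003,0.044,-0.009,140,5,-7,-11,-0.003,0.044,-0.009,140,5,-7,-10,-0.003,0.044,-0.009,140,6,-7,-10,-0.003,0.044,-0.009,140,6,-7,-10,-0.003,0.044,-0.009,140]'
python3 -m pendant '[7,-7,-10,-0.003,0.044,-0.009,140,7,-7,-9,-0.003,0.044,-0.009,140,8,-6,-9,-0.003,0.044,-0.009,140,8,-6,-9,-0.003,0.044,-0.009,140,9,-6,-8,-0.003,0.044,-0.009,140,9,-6,-8,-0.003,0.044,-0.009,140,9,-6,-8,-0.003,0.044,-0.009,140]'
python3 - <<'E'
from h import *
RT=Rv(np.radians(10.0));A=np.array([.4497,-.353,.12]);err(A,RT);plan(A,RT,10)
E
```

```text
time: 8.22
eef_pos: [0.49, -0.1478, 0.2445]
tcp_rot: [-0.159, 2.851, 0.016]
wrist_force: [-0.4, -0.3, -3.1]
finger_gap: 0.0582
time: 9.1
eef_pos: [0.4312, -0.2023, 0.292]
tcp_rot: [0.277, -3.092, -0.015]
wrist_force: [0.4, 0.0, -2.8]
finger_gap: 0.058
t 9.1 pos [ 0.4312 -0.2023  0.292 ] gap 0.057999272331779456 F [ 0.3671  0.0069 -2.7774]
tool-frame err mm [   2.4114 -153.7219  170.2748] rv [ 0.0127 -0.0365  0.0045] q [-0.4844 -0.3059  1.7171 -0.0126  1.767  -2.2365]
[0, -15, 17, 0.001, -0.004, 0.0]
[0, -15, 17, 0.001, -0.004, 0.0]
[0, -15, 17, 0.001, -0.004, 0.0]
[0, -15, 17, 0.001, -0.004, 0.0]
[0, -15, 17, 0.001, -0.004, 0.0]
[1, -15, 17, 0.001, -0.004, 0.0]
[1, -15, 17, 0.001, -0.004, 0.0]
[1, -15, 17, 0.001, -0.004, 0.0]
[1, -15, 17, 0.001, -0.004, 0.0]
[1, -15, 17, 0.001, -0.004, 0.0]
```

```bash
python3 -m pendant '[0,-15,17,0.001,-0.004,0,140,0,-15,17,0.001,-0.004,0,140,0,-15,17,0.001,-0.004,0,140,0,-15,17,0.001,-0.004,0,140,0,-15,17,0.001,-0.004,0,140,1,-15,17,0.001,-0.004,0,140,1,-15,17,0.001,-0.004,0,140]'
python3 -m pendant '[1,-15,16,0.001,-0.004,0,140,1,-15,16,0.001,-0.004,0,140,1,-14,10,0.001,-0.004,0,140,0,0,0,0,0,0,140]'
python3 - <<'E'
from h import *
RT=Rv(np.radians(10.0));A=np.array([.4497,-.353,.05]);err(A,RT)
from bench import bot
f=bot.grab_frame("top");g=bot.grab_frame("side")
cv2.imwrite("pics/top4.png",f["color"][:,:,::-1]);cv2.imwrite("pics/side4.png",g["color"][:,:,::-1])
E
```

```text
time: 9.98
eef_pos: [0.4452, -0.3113, 0.1556]
tcp_rot: [0.277, -3.123, -0.014]
wrist_force: [0.7, 0.6, -3.2]
finger_gap: 0.0578
time: 10.48
eef_pos: [0.4486, -0.3582, 0.1059]
tcp_rot: [-0.274, 3.125, 0.016]
wrist_force: [0.1, 0.5, -3.7]
finger_gap: 0.0579
t 10.47 pos [ 0.4486 -0.3582  0.1059] gap 0.057929391313605666 F [ 0.116   0.5229 -3.7105]
tool-frame err mm [-1.7339  4.3646 55.9505] rv [0.0099 0.005  0.0002] q [-0.7236 -0.0475  1.7939  0.0102  1.3998 -2.4709]
```

View pics/top4.png

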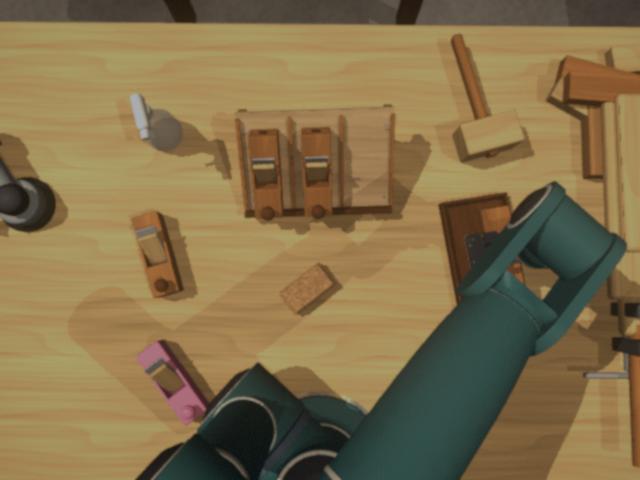

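View pics/side4.png

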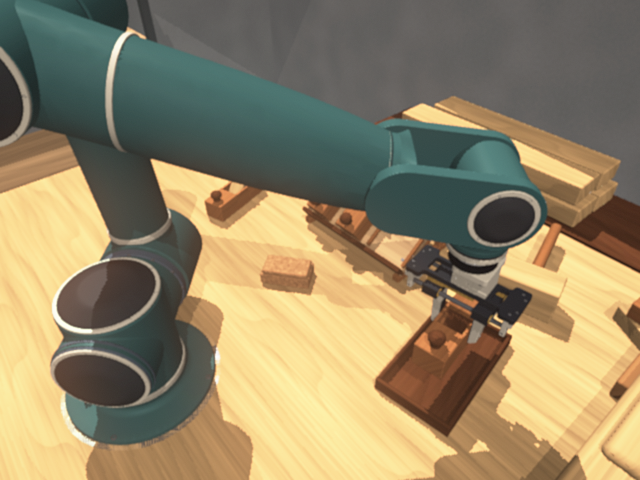

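The stripped plane hangs level over the tray, with its knob at side pixel (437,340), toe towards the robot. I lower it.

```bash
python3 -m pendant '[0,2,15,0.005,0.003,0,140,-1,1,15,0.003,0.002,0,140,-1,1,15,0,0,0,140,0,0,15,0,0,0,140,0,0,10,0,0,0,140,0,0,0,0,0,0,140]'
python3 - <<'E'
from h import *
RT=Rv(np.radians(10.0));A=np.array([.4497,-.353,.025]);err(A,RT)
E
```

```text
time: 11.32
eef_pos: [0.4508, -0.3515, 0.0327]
tcp_rot: [-0.277, 3.128, 0.0]
wrist_force: [-0.5, -0.6, -3.8]
finger_gap: 0.0574
t 11.32 pos [ 0.4508 -0.3515  0.0327] gap 0.057399118947349476 F [-0.5478 -0.6126 -3.7663]
tool-frame err mm [ 1.3849 -1.2713  7.6663] rv [-0.0001  0.0011  0.0024] q [-0.7073  0.0063  1.8666  0.0008  1.268  -2.4552]
```

```bash
python3 -m pendant '[0,0,4,0,0,0,140,0,0,2,0,0,0,140,0,0,0,0,0,0,140]'
python3 -m pendant '[0,0,1.5,0,0,0,140,0,0,0,0,0,0,140]'
python3 -m pendant '[0,0,1.5,0,0,0,140,0,0,0,0,0,0,140]'
```

```text
time: 11.7
eef_pos: [0.4513, -0.3521, 0.0273]
tcp_rot: [-0.277, 3.127, -0.002]
wrist_force: [-0.1, -0.1, -3.4]
finger_gap: 0.0577
time: 11.95
eef_pos: [0.4514, -0.3522, 0.0262]
tcp_rot: [-0.277, 3.127, -0.002]
wrist_force: [0.3, -0.2, -3.2]
finger_gap: 0.0582
time: 12.2
eef_pos: [0.4515, -0.3523, 0.0247]
tcp_rot: [-0.277, 3.127, -0.003]
wrist_force: [-0.2, 0.2, -4.0]
finger_gap: 0.0581
```

```bash
python3 -m pendant '[0,0,1.5,0,0,0,140,0,0,0,0,0,0,140]'
python3 -m pendant '[0,0,1.5,0,0,0,140,0,0,0,0,0,0,140]'
```

```text
time: 12.45
eef_pos: [0.4516, -0.3523, 0.0234]
tcp_rot: [-0.277, 3.126, -0.003]
wrist_force: [-1.9, 0.2, -2.1]
finger_gap: 0.0578
time: 12.7
eef_pos: [0.4517, -0.3524, 0.0235]
tcp_rot: [-0.277, 3.126, -0.003]
wrist_force: [-1.0, 0.2, -4.0]
finger_gap: 0.0573
```

```bash
python3 -m pendant '[0,0,2,0,0,0,140,0,0,0,0,0,0,140]'
python3 -m pendant '[0,0,2,0,0,0,140,0,0,0,0,0,0,140]'
python3 - <<'E'
from h import *
from bench import bot
o=bot.get_obs();print(o["moment"],o["wrist_force"],o["eef_pos"])
g=bot.grab_frame("side");cv2.imwrite("pics/side5.png",cv2.resize(g["color"][240:440,360:560,::-1],None,fx=3,fy=3))
E
```

```text
time: 12.95
eef_pos: [0.4519, -0.3526, 0.0235]
tcp_rot: [-0.277, 3.126, -0.003]
wrist_force: [-0.2, 1.1, -3.4]
finger_gap: 0.0579
time: 13.2
eef_pos: [0.4521, -0.3528, 0.0234]
tcp_rot: [-0.276, 3.126, -0.004]
wrist_force: [-1.8, 1.0, -2.4]
finger_gap: 0.0577
[ 0.0947  0.2901 -0.0012] [-1.822   1.0284 -2.4187] [ 0.4521 -0.3528  0.0234]
```

View pics/side5.png

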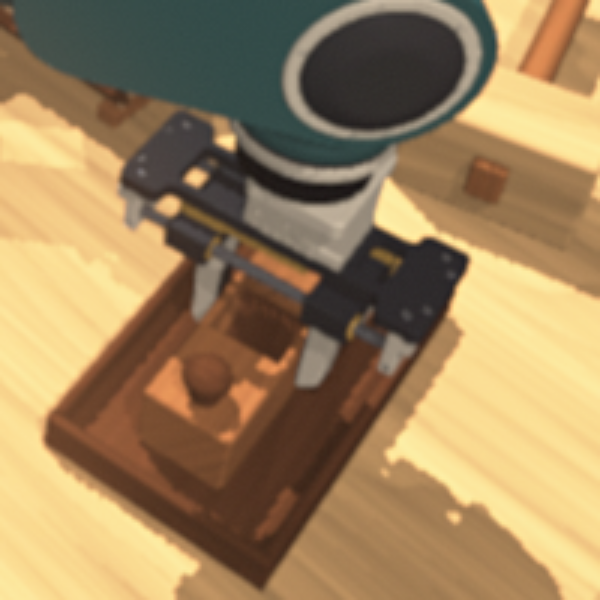

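The plane is seated on the tray floor and clear of the walls. I release by part-opening, then rise.

```bash
python3 -m pendant '[0,0,0,0,0,0,85,0,0,0,0,0,0,60,0,0,0,0,0,0,55,0,0,-10,0,0,0,55,0,0,-20,0,0,0,50,0,0,-25,0,0,0,30,0,0,-35,0,0,0,0,0,0,-40,0,0,0,0]'
python3 - <<'E'
from h import *
RR=Rv(np.radians(16.9));A=np.array([.48,-.05,.33]);B=np.array([.4403,.3574,.22]);err(A,RR)
plan(A,RR,10);print();plan(B,RR,12,(A,RR))
E
```

```text
time: 14.25
eef_pos: [0.4511, -0.3521, 0.1593]
tcp_rot: [-0.277, 3.126, -0.003]
wrist_force: [-0.2, -1.2, -0.5]
finger_gap: 0.0923
t 14.25 pos [ 0.4511 -0.3521  0.1593] gap 0.09231376731235659 F [-0.2416 -1.1579 -0.4785]
tool-frame err mm [ -81.9812  291.962  -171.0967] rv [-0.0022  0.003  -0.1185] q [-0.7078 -0.0883  1.7443  0.0011  1.482  -2.4552]
[-8, 29, -17, -0.0, 0.0, -0.012]
[-9, 29, -17, -0.0, 0.0, -0.012]
[-9, 29, -17, -0.0, 0.0, -0.012]
[-9, 29, -17, -0.0, 0.0, -0.012]
[-10, 29, -17, -0.0, 0.0, -0.012]
[-10, 29, -17, -0.0, 0.0, -0.012]
[-10, 29, -17, -0.0, 0.0, -0.012]
[-11, 28, -17, -0.0, 0.0, -0.012]
[-11, 28, -17, -0.0, 0.0, -0.012]
[-11, 28, -17, -0.0, 0.0, -0.012]

[-7, 33, 9, 0.0, 0.0, 0.0]
[-7, 33, 9, 0.0, 0.0, 0.0]
[-7, 33, 9, 0.0, 0.0, 0.0]
[-7, 33, 9, 0.0, 0.0, 0.0]
[-7, 33, 9, 0.0, 0.0, 0.0]
[-7, 33, 9, 0.0, 0.0, 0.0]
[-7, 33, 9, 0.0, 0.0, 0.0]
[-7, 33, 9, 0.0, 0.0, 0.0]
[-7, 33, 9, 0.0, 0.0, 0.0]
[-7, 33, 9, 0.0, 0.0, 0.0]
[-7, 33, 9, 0.0, 0.0, 0.0]
[-7, 33, 9, 0.0, 0.0, 0.0]
```

```bash
python3 -m pendant '[-8,29,-17,0,0,-0.012,0,-9,29,-17,0,0,-0.012,0,-9,29,-17,0,0,-0.012,0,-9,29,-17,0,0,-0.012,0,-10,29,-17,0,0,-0.012,0,-10,29,-17,0,0,-0.012,0,-10,29,-17,0,0,-0.012,0,-11,28,-17,0,0,-0.012,0]'
python3 -m pendant '[-11,28,-17,0,0,-0.012,0,-11,28,-17,0,0,-0.012,0,-7,33,9,0,0,0,0,-7,33,9,0,0,0,0,-7,33,9,0,0,0,0,-7,33,9,0,0,0,0,-7,33,9,0,0,0,0,-7,33,9,0,0,0,0]'
python3 - <<'E'
from h import *
RR=Rv(np.radians(16.9));B=np.array([.4403,.3574,.2]);err(B,RR)
plan(B,RR,8)
from bench import bot
f=bot.grab_frame("top");cv2.imwrite("pics/top6.png",f["color"][:,:,::-1])
E
```

```text
time: 15.25
eef_pos: [0.4727, -0.1032, 0.3152]
tcp_rot: [-0.424, 3.096, -0.018]
wrist_force: [0.2, 0.1, 0.4]
finger_gap: 0.0931
time: 16.25
eef_pos: [0.4572, 0.1665, 0.3082]
tcp_rot: [-0.459, 3.074, -0.021]
wrist_force: [0.6, 0.7, 0.3]
finger_gap: 0.0928
t 16.25 pos [0.4572 0.1665 0.3082] gap 0.09277466799229953 F [0.5519 0.7235 0.3252]
tool-frame err mm [-36.3198 189.5291 105.8382] rv [-0.0185  0.0309  0.0015] q [ 0.3085 -0.3269  1.7075 -0.0191  1.7303 -1.5621]
[-5, 24, 13, -0.002, 0.004, 0.0]
[-5, 24, 13, -0.002, 0.004, 0.0]
[-5, 24, 13, -0.002, 0.004, 0.0]
[-5, 24, 13, -0.002, 0.004, 0.0]
[-5, 24, 13, -0.002, 0.004, 0.0]
[-5, 24, 13, -0.002, 0.004, 0.0]
[-5, 24, 13, -0.002, 0.004, 0.0]
[-5, 23, 13, -0.002, 0.004, 0.0]
```

View pics/top6.png

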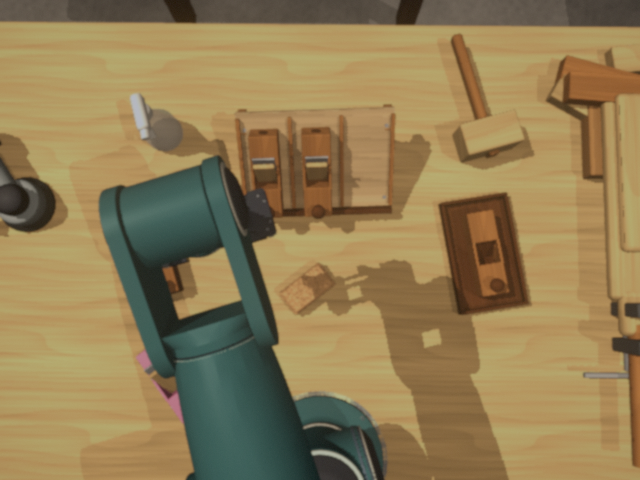

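The top view shows the stripped plane flat in the tray at (487,253), and the two neighbours unmoved. Next I go to above the ready plane.

```bash
python3 -m pendant '[-5,24,13,-0.002,0.004,0,0,-5,24,13,-0.002,0.004,0,0,-5,24,13,-0.002,0.004,0,0,-5,24,13,-0.002,0.004,0,0,-5,24,13,-0.002,0.004,0,0,-5,23,13,-0.002,0.004,0,0,-4,15,10,-0.002,0.004,0,0,0,0,0,0,0,0,0]'
python3 - <<'E'
from h import *
RR=Rv(np.radians(16.9));B=np.array([.4403,.3574,.12]);err(B,RR)
E
```

```text
time: 17.3
eef_pos: [0.4426, 0.3352, 0.2275]
tcp_rot: [-0.467, 3.095, 0.001]
wrist_force: [-0.0, -0.6, -0.1]
finger_gap: 0.093
t 17.3 pos [0.4426 0.3352 0.2275] gap 0.09295156586274647 F [-0.0444 -0.6367 -0.1267]
tool-frame err mm [ -3.1148  22.0524 107.5558] rv [-0.0012  0.0117  0.0045] q [ 0.6047 -0.1554  1.6948 -0.0046  1.5914 -1.2657]
```

```bash
python3 -m pendant '[-1,8,15,0,0.004,0.002,0,-1,8,15,0,0.004,0.002,0,-1,6,15,0,0.003,0,0,0,0,15,0,0,0,0,0,0,15,0,0,0,0,0,0,15,0,0,0,0,0,0,0,0,0,0,0]'
python3 - <<'E'
from h import *
RR=Rv(np.radians(16.9));B=np.array([.4403,.3574,.017]);err(B,RR)
from bench import bot
f=bot.grab_frame("top");g=bot.grab_frame("side")
a=cv2.resize(f["color"][190:320,110:210,::-1],None,fx=4,fy=4);b=cv2.resize(g["color"][130:260,170:320,::-1],None,fx=4,fy=4)
cv2.imwrite("pics/t7.png",cv2.resize(cv2.hconcat([a,b]),None,fx=.8,fy=.8))
E
```

```text
time: 18.18
eef_pos: [0.4394, 0.3567, 0.1315]
tcp_rot: [-0.46, 3.108, -0.003]
wrist_force: [-0.1, -0.5, 0.3]
finger_gap: 0.0927
t 18.18 pos [0.4394 0.3567 0.1315] gap 0.09269416821999014 F [-0.103  -0.5473  0.29  ]
tool-frame err mm [ -1.0977   0.654  114.4836] rv [-0.0018 -0.0002 -0.0013] q [ 0.6376 -0.0843  1.7863 -0.0016  1.4404 -1.2267]
```

View pics/t7.png

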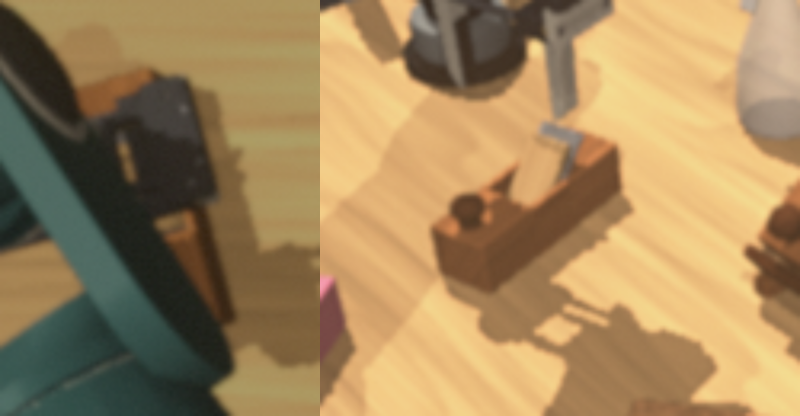

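The crops show the gripper above the ready plane with the jaws across it, aligned with its length. I descend 114 mm.

```bash
python3 -m pendant '[0,0,20,0,0,0,0,0,0,20,0,0,0,0,0,0,20,0,0,0,0,0,0,0,0,0,0,0]'
python3 - <<'E'
from h import *
RR=Rv(np.radians(16.9));B=np.array([.4403,.3574,.017]);err(B,RR)
E
```

```text
time: 18.77
eef_pos: [0.4399, 0.3569, 0.0688]
tcp_rot: [-0.459, 3.106, -0.001]
wrist_force: [-0.1, 0.4, 0.1]
finger_gap: 0.093
t 18.77 pos [0.4399 0.3569 0.0688] gap 0.09295005452783281 F [-0.106   0.423   0.1062]
tool-frame err mm [-0.3921  0.4438 51.8346] rv [-0.001   0.0019 -0.0013] q [ 0.6374 -0.039   1.8485 -0.0016  1.3307 -1.2267]
```

```bash
python3 -m pendant '[0,0,18,0,0,0,0,0,0,18,0,0,0,0,0,0,15,0,0,0,0,0,0,0,0,0,0,0]'
python3 - <<'E'
from h import *
RR=Rv(np.radians(16.9));B=np.array([.4403,.3574,.017]);err(B,RR)
E
```

```text
time: 19.27
eef_pos: [0.4401, 0.3569, 0.0142]
tcp_rot: [-0.459, 3.106, -0.001]
wrist_force: [-0.2, 0.4, 1.0]
finger_gap: 0.093
t 19.27 pos [0.4401 0.3569 0.0142] gap 0.0929540870023898 F [-0.2348  0.4424  0.9879]
tool-frame err mm [-0.3693  0.3909 -2.7941] rv [-0.001   0.0018 -0.0013] q [ 0.6373  0.0142  1.8913 -0.0017  1.2347 -1.2267]
```

```bash
python3 -m pendant '[0,0,-3,0,0,0,80,0,0,0,0,0,0,110,0,0,0,0,0,0,130,0,0,0,0,0,0,140,0,0,0,0,0,0,140,0,0,0,0,0,0,140]' 35
python3 - <<'E'
from h import *
RR=Rv(np.radians(16.9));B=np.array([.4403,.3574,.017]);err(B,RR)
E
```

```text
time: 20.02
eef_pos: [0.4408, 0.3576, 0.0192]
tcp_rot: [-0.459, 3.104, 0.001]
wrist_force: [1.0, 0.2, -0.5]
finger_gap: 0.0581
t 20.02 pos [0.4408 0.3576 0.0192] gap 0.058145942359844445 F [ 0.9657  0.181  -0.4743]
tool-frame err mm [ 0.576  -0.0365  2.162 ] rv [ 0.      0.0043 -0.0012] q [ 0.6374  0.0093  1.8874 -0.0015  1.2408 -1.2267]
```

```bash
python3 -m pendant '[0,0,-10,0,0,0,140,0,0,-20,0,0,0,140,0,0,-30,0,0,0,140,0,0,-35,0,0,0,140,0,0,-40,0,0,0,140,0,0,-40,0,0,0,140,0,0,-40,0,0,0,140,0,0,0,0,0,0,140]' 40
python3 - <<'E'
from h import *
A=np.array([.43,.15,.35]);RA=Rv(yaw);err(A,RA);plan(A,RA,8)
B=bed(.098,-.1045,.15);print(B);plan(B,RB,13,(A,RA))
from bench import bot
g=bot.grab_frame("side");cv2.imwrite("pics/side8.png",g["color"][:,:,::-1])
E
```

```text
time: 21.02
eef_pos: [0.4386, 0.3562, 0.2486]
tcp_rot: [-0.459, 3.102, 0.002]
wrist_force: [0.1, -0.1, -6.5]
finger_gap: 0.0578
t 21.02 pos [0.4386 0.3562 0.2486] gap 0.057760962896813296 F [ 0.0646 -0.148  -6.454 ]
tool-frame err mm [  67.3108 -194.8628 -101.8994] rv [0.0011 0.0056 0.2528] q [ 0.6378 -0.1339  1.6419 -0.0016  1.6282 -1.2267]
[8, -24, -13, 0.0, 0.001, 0.032]
[8, -25, -13, 0.0, 0.001, 0.032]
[7, -25, -13, 0.0, 0.001, 0.032]
[6, -25, -13, 0.0, 0.001, 0.032]
[5, -25, -13, 0.0, 0.001, 0.032]
[5, -25, -13, 0.0, 0.001, 0.032]
[4, -26, -13, 0.0, 0.001, 0.032]
[3, -26, -13, 0.0, 0.001, 0.032]
[ 0.5471 -0.0944  0.2141]
[-8, -19, 10, 0.0, -0.047, 0.0]
[-8, -19, 11, 0.0, -0.047, 0.0]
[-7, -19, 11, 0.0, -0.047, 0.0]
[-7, -19, 12, 0.0, -0.047, 0.0]
[-6, -19, 12, 0.0, -0.047, 0.0]
[-6, -19, 12, 0.0, -0.047, 0.0]
[-5, -19, 12, 0.0, -0.047, 0.0]
[-4, -19, 13, 0.0, -0.047, 0.0]
[-4, -19, 13, 0.0, -0.047, 0.0]
[-3, -19, 13, 0.0, -0.047, 0.0]
[-3, -19, 13, 0.0, -0.047, 0.0]
[-2, -19, 13, 0.0, -0.047, 0.0]
[-1, -19, 13, 0.0, -0.047, 0.0]
```

View pics/side8.png

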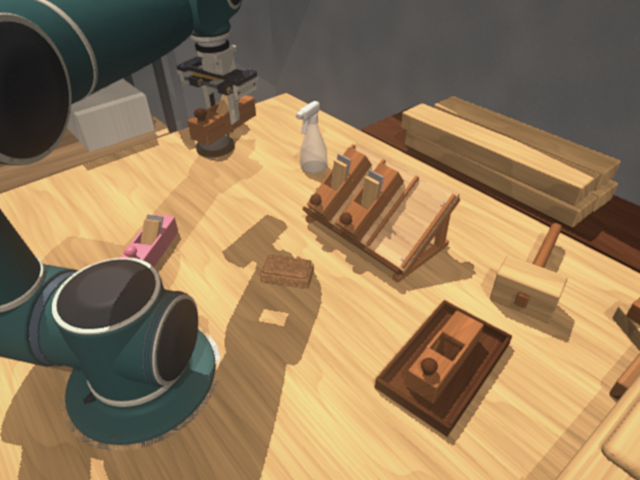

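The ready plane hangs level in the gripper at about (222,122), and the stripped plane is in the tray at (445,355). I carry it to the till.

```bash
python3 -m pendant '[8,-24,-13,0,0.001,0.032,140,8,-25,-13,0,0.001,0.032,140,7,-25,-13,0,0.001,0.032,140,6,-25,-13,0,0.001,0.032,140,5,-25,-13,0,0.001,0.032,140,5,-25,-13,0,0.001,0.032,140,4,-26,-13,0,0.001,0.032,140,3,-26,-13,0,0.001,0.032,140]'
python3 - <<'E'
from h import *
B=bed(.098,-.1045,.16);err(B,RB);plan(B,RB,14)
E
```

```text
time: 22.08
eef_pos: [0.4252, 0.1432, 0.3374]
tcp_rot: [0.05, -3.115, 0.017]
wrist_force: [0.4, -0.4, -5.7]
finger_gap: 0.0575
t 22.07 pos [0.4252 0.1432 0.3374] gap 0.05749600986580086 F [ 0.3783 -0.3534 -5.6911]
tool-frame err mm [-111.456  -240.3279  114.8197] rv [-0.0126 -0.6367 -0.0053] q [ 0.2707 -0.3671  1.6905 -0.0041  1.8458 -1.3333]
[-8, -17, 8, -0.001, -0.045, -0.0]
[-8, -17, 9, -0.001, -0.045, -0.0]
[-7, -17, 9, -0.001, -0.045, -0.0]
[-7, -17, 9, -0.001, -0.045, -0.0]
[-6, -17, 9, -0.001, -0.045, -0.0]
[-6, -17, 10, -0.001, -0.045, -0.0]
[-5, -17, 10, -0.001, -0.045, -0.0]
[-5, -17, 10, -0.001, -0.045, -0.0]
[-4, -17, 10, -0.001, -0.045, -0.0]
[-4, -17, 11, -0.001, -0.045, -0.0]
[-4, -17, 11, -0.001, -0.045, -0.0]
[-3, -17, 11, -0.001, -0.045, -0.0]
[-3, -17, 11, -0.001, -0.045, -0.0]
[-2, -17, 11, -0.001, -0.045, -0.0]
```

```bash
python3 -m pendant '[-8,-17,8,-0.001,-0.045,0,140,-8,-17,9,-0.001,-0.045,0,140,-7,-17,9,-0.001,-0.045,0,140,-7,-17,9,-0.001,-0.045,0,140,-6,-17,9,-0.001,-0.045,0,140,-6,-17,10,-0.001,-0.045,0,140,-5,-17,10,-0.001,-0.045,0,140]'
python3 -m pendant '[-5,-17,10,-0.001,-0.045,0,140,-4,-17,10,-0.001,-0.045,0,140,-4,-17,11,-0.001,-0.045,0,140,-4,-17,11,-0.001,-0.045,0,140,-3,-17,11,-0.001,-0.045,0,140,-3,-16,11,-0.001,-0.045,0,140,-2,-12,8,-0.001,-0.045,0,140,0,0,0,0,0,0,140]'
python3 - <<'E'
from h import *
B=bed(.098,-.1045,.1);err(B,RB)
E
```

```text
time: 22.95
eef_pos: [0.4814, 0.0206, 0.265]
tcp_rot: [-0.047, 2.859, -0.001]
wrist_force: [-0.2, 0.3, -5.7]
finger_gap: 0.0577
time: 23.95
eef_pos: [0.5309, -0.0944, 0.1865]
tcp_rot: [-0.039, 2.56, 0.021]
wrist_force: [0.5, 0.7, -4.8]
finger_gap: 0.0579
t 23.95 pos [ 0.5309 -0.0944  0.1865] gap 0.05791841757336348 F [ 0.4949  0.7089 -4.7857]
tool-frame err mm [-30.147   -0.4426  35.7781] rv [ 0.0006 -0.0298 -0.0106] q [-0.3381 -0.552   2.1364  0.241   1.0228 -2.009 ]
```

```bash
python3 -m pendant '[-10,0,0,0,-0.01,-0.004,140,-10,0,0,0,-0.01,-0.003,140,-9,0,0,0,-0.01,-0.003,140,0,0,0,0,0,0,140]'
python3 - <<'E'
from h import *
B=bed(.098,-.1045,.1);err(B,RB)
from bench import bot
f=bot.grab_frame("top");g=bot.grab_frame("side")
cv2.imwrite("pics/t9.png",cv2.resize(f["color"][90:240,230:450,::-1],None,fx=3.5,fy=3.5));cv2.imwrite("pics/s9.png",cv2.resize(g["color"][120:280,290:480,::-1],None,fx=3.7,fy=3.7))
pickle.dump((f,g),open("9.pkl","wb"))
E
```

```text
time: 24.45
eef_pos: [0.5567, -0.092, 0.2036]
tcp_rot: [-0.054, 2.53, 0.018]
wrist_force: [0.5, 0.2, -4.7]
finger_gap: 0.058
t 24.45 pos [ 0.5567 -0.092   0.2036] gap 0.05797548853744348 F [ 0.4535  0.2095 -4.7465]
tool-frame err mm [ 1.927  -2.0689 35.9021] rv [ 0.0018 -0.0001  0.0012] q [-0.3187 -0.5092  2.0901  0.245   0.9951 -2.0061]
```

View pics/t9.png

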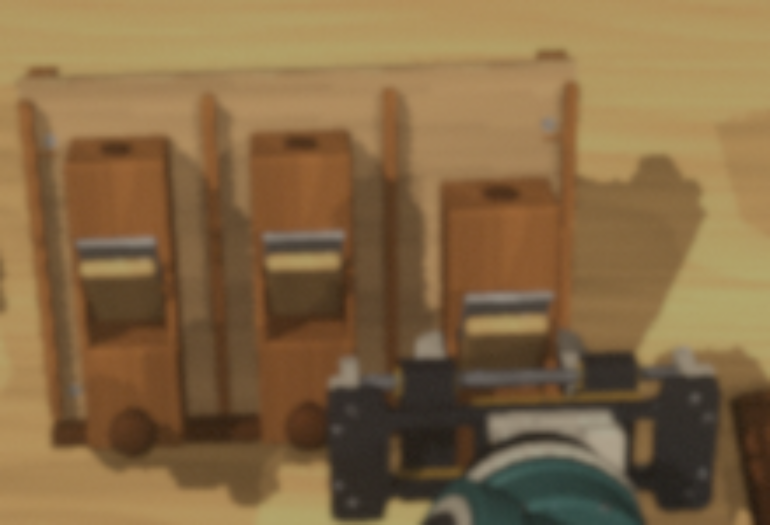

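View pics/s9.png

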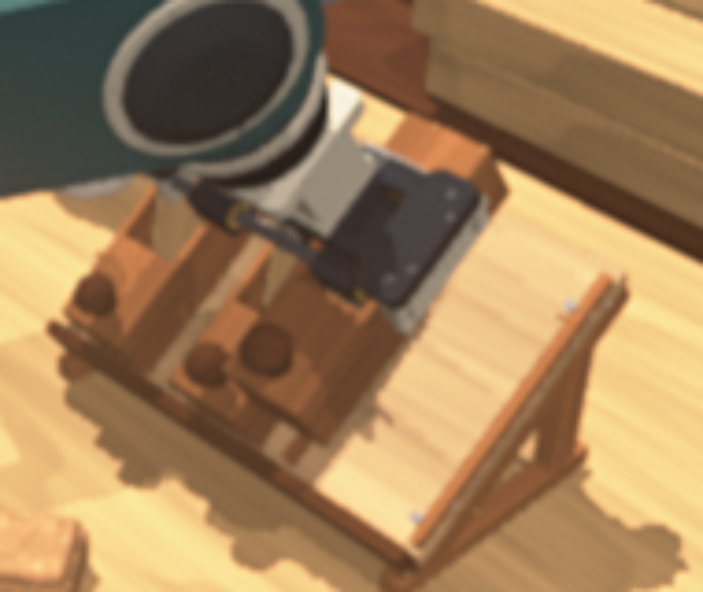

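Run:
```python
from h import *
T=pickle.load(open("top0.pkl","rb"))
tc=lambda x,y:((x+.5)/4.4-.5+225,(y+.5)/4.4-.5+95)
t9=lambda x,y:((x+.5)/3.5-.5+230,(y+.5)/3.5-.5+90)
def bz(p,h):
    c,d=ray(T,*p);s=((O+n*h-c)@n)/(d@n);return np.array([u,by,n])@(c+d*s-O)
print("stripped heel",bz(tc(631,160),.05),"pl1",bz(tc(400,170),.05),"iron1",bz(tc(404,272),.078))
z=.1359-.0192
print("ready heel",bz(t9(499,206),z+.05),"iron",bz(t9(507,296),z+.078))
from bench import bot
print("tcp bed",np.array([u,by,n])@(bot.get_obs()["eef_pos"]-O))
```

```text
stripped heel [ 0.1843 -0.1025  0.05  ] pl1 [ 0.183  -0.0002  0.05  ] iron1 [ 0.146  -0.0006  0.078 ]
ready heel [ 0.1921 -0.0987  0.1667] iron [ 0.1551 -0.1006  0.1947]
tcp bed [ 0.0992 -0.1026  0.1357]
```

```bash
python3 -m pendant '[2,-1.5,10,0,0,0,140,1,-1.5,15,0,0,0,140,0,0,15,0,0,0,140,0,0,15,0,0,0,140,0,0,15,0,0,0,140,0,0,0,0,0,0,140]'
python3 - <<'E'
from h import *
B=bed(.094,-.1045,.019);err(B,RB)
from bench import bot
f=bot.grab_frame("top");g=bot.grab_frame("side")
cv2.imwrite("pics/t10.png",cv2.resize(f["color"][90:240,230:450,::-1],None,fx=3.5,fy=3.5));cv2.imwrite("pics/s10.png",cv2.resize(g["color"][120:280,290:480,::-1],None,fx=3.7,fy=3.7))
E
```

```text
time: 25.3
eef_pos: [0.5958, -0.0934, 0.1374]
tcp_rot: [-0.053, 2.534, 0.019]
wrist_force: [0.1, -0.2, -5.9]
finger_gap: 0.0576
t 25.3 pos [ 0.5958 -0.0934  0.1374] gap 0.05756779555639586 F [ 0.1388 -0.1537 -5.9142]
tool-frame err mm [-0.2153  0.8739 40.2244] rv [ 0.0024 -0.0038  0.0002] q [-0.2931 -0.3649  2.0993  0.256   0.8437 -2.0209]
```

View pics/t10.png

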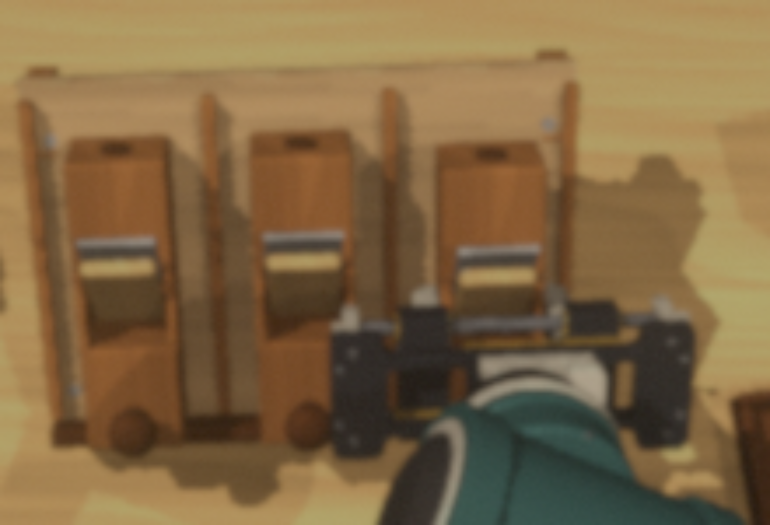

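View pics/s10.png

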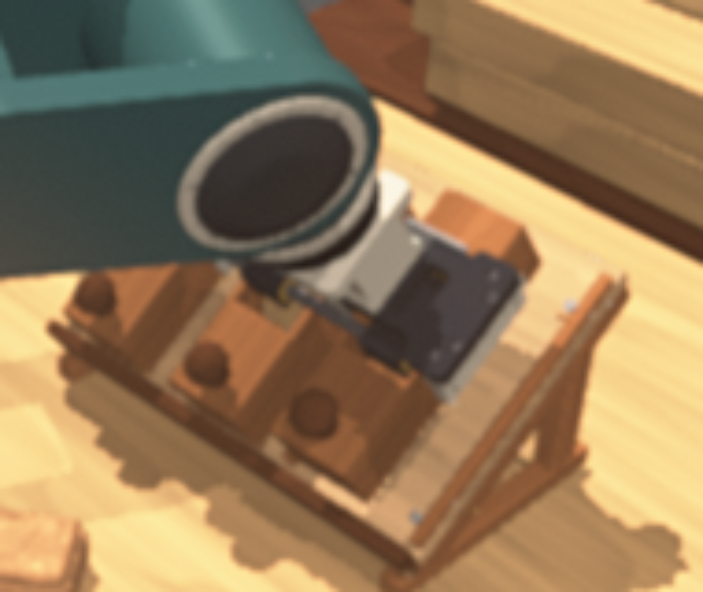

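The crops show the plane aligned over the bay and parallel to its neighbours, heading to stop just up the slope from the lip. I lower the rest.

```bash
python3 -m pendant '[0,0,12,0.001,-0.002,0,140,0,0,12,0.001,-0.002,0,140,0,0,8,0,0,0,140,0,0,0,0,0,0,140]'
python3 - <<'E'
from h import *
B=bed(.094,-.1045,.019);err(B,RB)
E
```

```text
time: 25.9
eef_pos: [0.6157, -0.093, 0.1121]
tcp_rot: [-0.052, 2.526, 0.015]
wrist_force: [0.4, 0.1, -5.2]
finger_gap: 0.0578
t 25.9 pos [ 0.6157 -0.093   0.1121] gap 0.05780246044254716 F [ 0.3997  0.0894 -5.2213]
tool-frame err mm [1.746  1.3229 8.1242] rv [-0.001   0.004   0.0006] q [-0.2787 -0.297   2.0933  0.2615  0.7717 -2.0248]
```

```bash
python3 -m pendant '[1,0,4,0,0.003,0,140,0,0,2,0,0,0,140,0,0,0,0,0,0,140]'
python3 -m pendant '[0,0,1.5,0,0,0,140,0,0,0,0,0,0,140]'
python3 -m pendant '[0,0,1.5,0,0,0,140,0,0,0,0,0,0,140]'
python3 - <<'E'
from h import *
B=bed(.094,-.1045,.019);err(B,RB)
E
```

```text
time: 26.28
eef_pos: [0.6185, -0.0929, 0.1068]
tcp_rot: [-0.052, 2.529, 0.015]
wrist_force: [-3.1, -0.3, -4.8]
finger_gap: 0.0579
time: 26.52
eef_pos: [0.6188, -0.093, 0.1072]
tcp_rot: [-0.053, 2.53, 0.015]
wrist_force: [-0.5, -0.4, -5.5]
finger_gap: 0.0577
time: 26.78
eef_pos: [0.6194, -0.0931, 0.1074]
tcp_rot: [-0.054, 2.529, 0.014]
wrist_force: [0.1, 0.1, -5.6]
finger_gap: 0.0579
t 26.77 pos [ 0.6194 -0.0931  0.1074] gap 0.057854708646707484 F [ 0.0619  0.0959 -5.5918]
tool-frame err mm [2.0146 1.6099 2.186 ] rv [-0.001   0.0008  0.0021] q [-0.2762 -0.2818  2.0886  0.2603  0.7638 -2.0253]
```

```bash
python3 -m pendant '[0,0,3,0,0,0,140,0,0,2,0,0,0,140]'
python3 - <<'E'
from h import *
B=bed(.094,-.1045,.019);err(B,RB)
from bench import bot
f=bot.grab_frame("top");g=bot.grab_frame("side")
cv2.imwrite("pics/t11.png",cv2.resize(f["color"][90:240,230:450,::-1],None,fx=3.5,fy=3.5));cv2.imwrite("pics/s11.png",cv2.resize(g["color"][120:280,290:480,::-1],None,fx=3.7,fy=3.7))
E
```

```text
time: 27.02
eef_pos: [0.6218, -0.093, 0.1072]
tcp_rot: [-0.056, 2.529, 0.014]
wrist_force: [-50.3, 1.1, 26.4]
finger_gap: 0.0577
t 27.02 pos [ 0.6218 -0.093   0.1072] gap 0.05774103951744302 F [-50.3347   1.0906  26.3802]
tool-frame err mm [3.8734 1.6597 0.5721] rv [-0.0008  0.0012  0.004 ] q [-0.2749 -0.2757  2.0844  0.2605  0.7613 -2.0265]
```

View pics/s11.png

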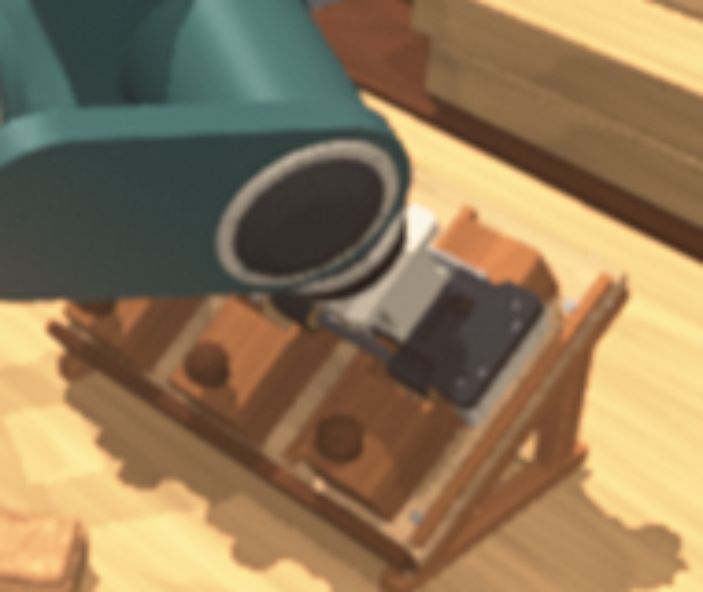

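View pics/t11.png

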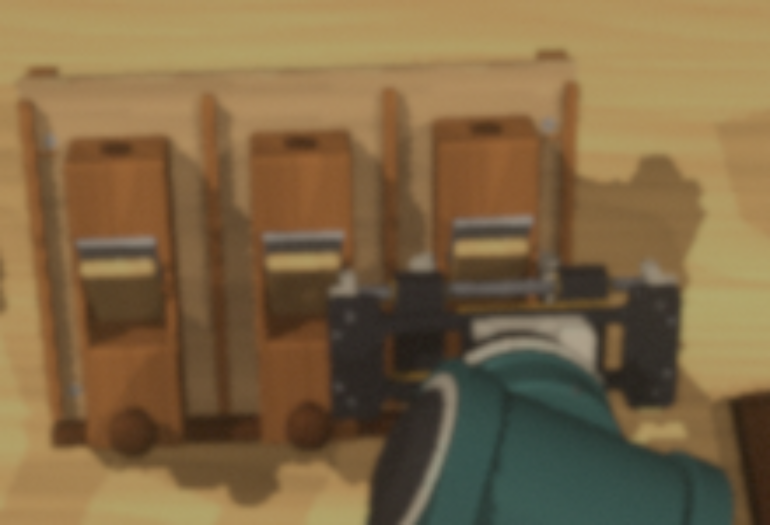

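Firm contact with the bed (57 N, under the limits). I back off slightly and measure where it lies.

```bash
python3 -m pendant '[2,0,-2,0,0,0,140,2,0,-0.5,0,0,0,140,0,0,0,0,0,0,140]'
python3 - <<'E'
from h import *
B=bed(.094,-.1045,.019);err(B,RB)
T=pickle.load(open("top0.pkl","rb"))
t9=lambda x,y:((x+.5)/3.5-.5+230,(y+.5)/3.5-.5+90)
def bz(p,h):
    c,d=ray(T,*p);s=((O+n*h-c)@n)/(d@n);return np.array([u,by,n])@(c+d*s-O)
print(bz(t9(487,140),.05),bz(t9(492,222),.078),"nbr",bz(t9(303,237),.078))
from bench import bot
f=bot.grab_frame("top");g=bot.grab_frame("side")
cv2.imwrite("pics/t12.png",cv2.resize(f["color"][90:240,230:450,::-1],None,fx=3.5,fy=3.5));cv2.imwrite("pics/s12.png",cv2.resize(g["color"][120:280,290:480,::-1],None,fx=3.7,fy=3.7))
E
```

```text
time: 27.5
eef_pos: [0.6173, -0.0933, 0.1072]
tcp_rot: [-0.056, 2.528, 0.013]
wrist_force: [0.1, 0.5, -5.4]
finger_gap: 0.0576
t 27.5 pos [ 0.6173 -0.0933  0.1072] gap 0.05755988037209155 F [ 0.1499  0.4849 -5.4478]
tool-frame err mm [0.1734 1.7614 3.2119] rv [-0.0011  0.0025  0.004 ] q [-0.2782 -0.2874  2.0939  0.2626  0.7631 -2.0304]
[ 0.1869 -0.1039  0.05  ] [ 0.1494 -0.1047  0.078 ] nbr [ 0.1441 -0.0001  0.078 ]
```

View pics/t12.png

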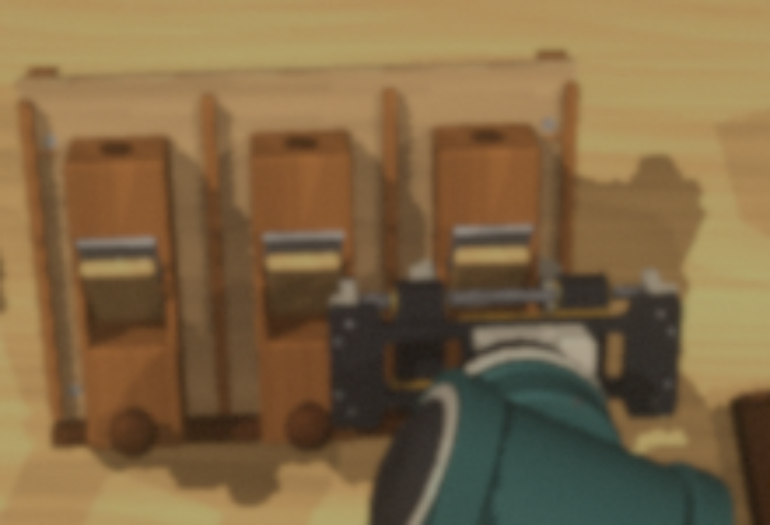

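```bash
python3 -m pendant '[0,0,2,0,0,0,140,0,0,1,0,0,0,140,0,0,0,0,0,0,140]'
python3 -m pendant '[0,0,1,0,0,0,140,0,0,0,0,0,0,140]'
python3 - <<'E'
from h import *
err(bed(.094,-.1045,.019),RB)
E
```

```text
time: 27.98
eef_pos: [0.6188, -0.0933, 0.1052]
tcp_rot: [-0.057, 2.529, 0.014]
wrist_force: [-2.1, -0.3, -4.2]
finger_gap: 0.0577
time: 28.22
eef_pos: [0.6189, -0.0933, 0.1054]
tcp_rot: [-0.058, 2.53, 0.014]
wrist_force: [-2.0, 0.9, -4.4]
finger_gap: 0.0575
t 28.23 pos [ 0.6189 -0.0933  0.1054] gap 0.057524321972471634 F [-1.9572  0.9096 -4.418 ]
tool-frame err mm [0.4089 1.7935 0.7808] rv [-0.0005 -0.      0.0051] q [-0.2772 -0.2804  2.0909  0.2623  0.7615 -2.0311]
```

In light contact with the bed, still gripped. I release and withdraw along the tool axis.

```bash
python3 -m pendant '[0,0,0,0,0,0,100,0,0,0,0,0,0,75,0,0,0,0,0,0,50,0,0,0,0,0,0,30,0,0,0,0,0,0,15]'
python3 - <<'E'
from h import *
err(bed(.094,-.1045,.1),RB)
E
python3 -m pendant '[0,0,-10,0,0,0,10,0,0,-15,0,0,0,10,0,0,-20,0,0,0,10,0,0,-25,0,0,0,10,0,0,-30,0,0,0,10,0,0,-30,0,0,0,10]'
python3 - <<'E'
from h import *
err(bed(.094,-.1045,.019),RB)
plan([.43,-.02,.36],Rv(yaw),14)
E
```

```text
time: 28.85
eef_pos: [0.6204, -0.0936, 0.1073]
tcp_rot: [-0.058, 2.526, 0.012]
wrist_force: [-0.6, 0.6, -0.3]
finger_gap: 0.0859
t 28.85 pos [ 0.6204 -0.0936  0.1073] gap 0.08585469620153702 F [-0.5609  0.6472 -0.3408]
tool-frame err mm [  2.4216   2.0527 -79.4924] rv [-0.0014  0.004   0.0052] q [-0.277  -0.2804  2.0887  0.2628  0.7595 -2.0311]
time: 29.6
eef_pos: [0.5409, -0.0962, 0.2191]
tcp_rot: [-0.058, 2.527, 0.012]
wrist_force: [1.0, 0.4, 0.6]
finger_gap: 0.0893
t 29.6 pos [ 0.5409 -0.0962  0.2191] gap 0.08933709933218031 F [0.9548 0.3784 0.5901]
tool-frame err mm [  2.1985   1.7615 138.7242] rv [-0.0015  0.0036  0.0057] q [-0.3406 -0.5558  2.0953  0.2504  1.0359 -2.0227]
[0, 6, -13, -0.0, 0.044, 0.0]
[1, 6, -13, -0.0, 0.044, 0.0]
[2, 6, -13, -0.0, 0.044, 0.0]
[2, 6, -12, -0.0, 0.044, 0.0]
[3, 6, -12, -0.0, 0.044, 0.0]
[3, 6, -12, -0.0, 0.044, 0.0]
[4, 6, -12, -0.0, 0.044, 0.0]
[4, 6, -12, -0.0, 0.044, 0.0]
[5, 6, -12, -0.0, 0.044, 0.0]
[5, 6, -12, -0.0, 0.044, 0.0]
[6, 6, -11, -0.0, 0.044, 0.0]
[6, 6, -11, -0.0, 0.044, 0.0]
[7, 6, -11, -0.0, 0.044, 0.0]
[7, 6, -10, -0.0, 0.044, 0.0]
```

```bash
python3 -m pendant '[0,6,-13,0,0.044,0,10,1,6,-13,0,0.044,0,10,2,6,-13,0,0.044,0,10,2,6,-12,0,0.044,0,10,3,6,-12,0,0.044,0,10,3,6,-12,0,0.044,0,10,4,6,-12,0,0.044,0,10,0,0,0,0,0,0,10]'
python3 - <<'E'
from h import *
from bench import bot
f=bot.grab_frame("top");g=bot.grab_frame("side")
pickle.dump((f,g),open("13.pkl","wb"))
cv2.imwrite("pics/t13.png",f["color"][:,:,::-1]);cv2.imwrite("pics/s13.png",g["color"][:,:,::-1])
cv2.imwrite("pics/tc13.png",cv2.resize(f["color"][95:225,225:405,::-1],None,fx=4.4,fy=4.4,interpolation=cv2.INTER_CUBIC))
E
```

```text
time: 30.6
eef_pos: [0.4771, -0.0558, 0.3033]
tcp_rot: [-0.059, 2.831, -0.005]
wrist_force: [0.2, -0.3, -0.3]
finger_gap: 0.0894
```

View pics/t13.png

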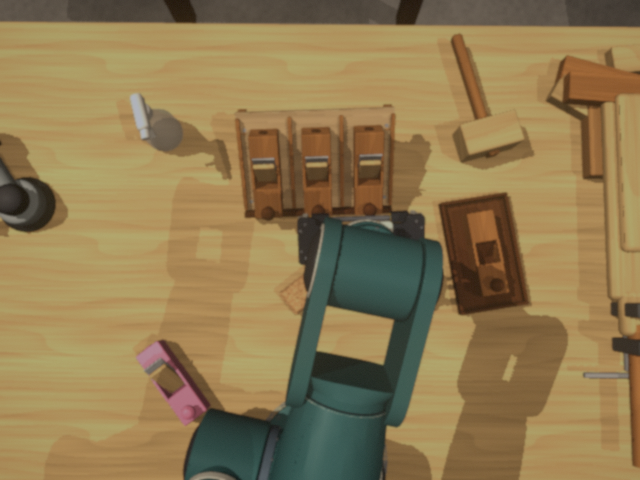

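View pics/tc13.png

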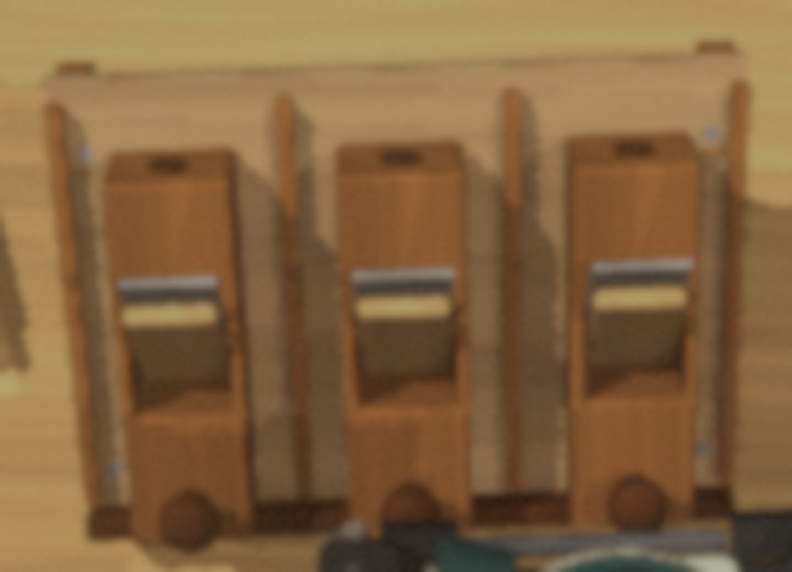

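View pics/s13.png

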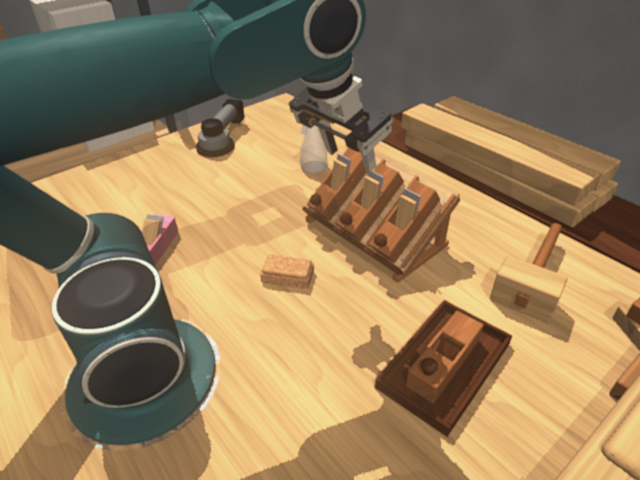

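The ready plane sits like its neighbours: knob at crop pixel (637,500), where the stripped plane's was (632,505). The stripped plane is flat in the tray at (487,253), and the neighbours are unmoved. I compute the final positions and hand in.

Run:
```python
from h import *
T=pickle.load(open("13.pkl","rb"))[0]
tc=lambda x,y:((x+.5)/4.4-.5+225,(y+.5)/4.4-.5+95)
c,d=ray(T,*tc(641,265));s=((O+n*.078-c)@n)/(d@n);P=np.array([u,by,n])@(c+d*s-O)
print("ready mid bed est x,y",P[0]-.0535,P[1])
q=onz(T,487,253,.058)[:2]-[.4497,-.353];h=np.radians(10);print("stripped in tray",q@[np.cos(h),np.sin(h)],q@[-np.sin(h),np.cos(h)])
from bench import bot
o=bot.get_obs();print(o["time"],o["dq"]);print(bot.job_done())
```

```text
ready mid bed est x,y 0.0922991877434729 -0.10495126348916052
stripped in tray -0.0016673865909683238 0.0014708829357307836
30.7 [-0.0049  0.0088  0.0123  0.0006 -0.0046 -0.001 ]
the job is handed in; nothing more can be done
None
```

I moved the stripped plane into the repair tray and put the ready plane in the bay it left, then handed the job in at 30.7 s of the 72 s allowed. No verdict was reported.

- **Stripped plane:** it was in the -y bay. I lifted it square to the bed, lowered it onto the tray floor in the grip and released it. In the last view it lies about 2 mm from the tray's centre, flat with its sole down.
- **Ready plane:** I set it in the -y bay toe down, in light contact with the bed, and released it. Its centre is estimated about 92 mm up the slope and within 1 mm of the bay's middle, matching its neighbours.
- **Everything else:** the other two planes, spray bottle and mallet look unmoved in the last pictures. The sanding block does too, though the arm partly hides it in the top view. The gripper is open and clear of everything.

**Checks that disagreed:**
- **Firm press:** while seating the ready plane I pressed too hard at one point, with about 57 N at the wrist and through the held plane. That is under the 120 N wrist limit. I backed off, moved it a few mm down the slope and set it down again lightly.
- **Heel heights:** triangulated heights of the heel corners disagreed with the nominal body by about 1 cm, probably because of the bevelled heel. I relied on the knobs, strips and irons instead, and those agreed.

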